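Shelve the specimen jars and put the microscope tray away

TASK

Clear up after the microscope session: first take every specimen jar, from the tray and from the bench, and stand them upright on the low rimmed wooden shelf in one straight row along the middle of its depth, side by side with about a finger's width between neighbours. Then turn the empty tray end for end and slide it, nose first, into the guide rails until it is fully home against the stop, and swing the lock lever beside the rails right over towards the stop end to lock it. Leave the other things on the bench where they are.

Things in the scene. Friction and masses are not known exactly. Their poses are not given: they have to be found in the camera images.
- tray: flat aluminium specimen tray, 188 mm long, about 450 g. Origin: centre of its underside; x lengthwise to the plain nose that enters the rails, y across, z up. Floor plate x -90 to 90, 116 wide, 6 thick; rims up to z 18 at y +-47 and at the nose. At x -98 to -90 a grey end panel, 160 wide, 45 high, too wide for the rails. Starts nose backwards (yaw off by 180 +-45 degrees), up to two jars on it
- tray_nose (a point): middle of the tray's nose edge, 90 mm from the tray's origin along its x, 3 mm up
- tray_grip (a point): on the black grip rib in the middle of the tray, 38 mm above the tray's underside; the rib is 60 mm long in the tray's x, 12 mm thick in y, and its top is at z 56 mm
- rails: two low dark steel guide rails fixed to the bench (place and yaw vary) with a stop bar at the far end. Origin on the bench where a fully home tray has its origin (to 2 mm); x is the way the tray slides in, y across. Walls 22 high, 122 mm apart from x -45 on: 3 mm play each side of the tray. Stop bar's face at x 92. Between x -45 and 85 lips hang over the tray's flanges: it cannot be lowered in
- rails_mouth (a point): middle of the rails' open mouth at bench level, 85 mm from the rails' origin along their -x; there the walls flare to about 140 mm apart. The lips' underside is 10 mm and their top 15 mm above the bench, 102 mm between them; the tray slides under them along the bench
- shelf: low wooden riser shelf fixed on the bench, empty at the start. Origin at bench level under its middle; y along its length (390 mm), x across its depth (130 mm) away from the robot, z up. Top of the board at z 30 mm; a rim 28 mm high and 6 mm thick stands all round its edge
- jar1: closed glass specimen jar, white lid, a cylinder 50 mm in diameter, 70 mm high, about 140 g, bottom-heavy; origin at the centre of its underside, z up along its axis. Starts on the bench. The six jars are alike; only four or five of them are present in any run.
- jar2: closed glass specimen jar, white lid, a cylinder 50 mm in diameter, 70 mm high, about 140 g, bottom-heavy; origin at the centre of its underside, z up along its axis. Starts on the bench. The six jars are alike; only four or five of them are present in any run.
- jar3: closed glass specimen jar, white lid, a cylinder 50 mm in diameter, 70 mm high, about 140 g, bottom-heavy; origin at the centre of its underside, z up along its axis. Starts on the bench. The six jars are alike; only four or five of them are present in any run.
- jar4: closed glass specimen jar, white lid, a cylinder 50 mm in diameter, 70 mm high, about 140 g, bottom-heavy; origin at the centre of its underside, z up along its axis. Starts on the bench. The six jars are alike; only four or five of them are present in any run.
- jar5: closed glass specimen jar, white lid, a cylinder 50 mm in diameter, 70 mm high, about 140 g, bottom-heavy; origin at the centre of its underside, z up along its axis. Starts on the tray, 61 mm from its middle, between rib and panel. The six jars are alike; only four or five of them are present in any run.
- jar6: closed glass specimen jar, white lid, a cylinder 50 mm in diameter, 70 mm high, about 140 g, bottom-heavy; origin at the centre of its underside, z up along its axis. Starts on the tray, 57 mm from its middle, between rib and nose. The six jars are alike; only four or five of them are present in any run.
- dish: bystander: a flat clear culture dish, 90 mm wide, 15 mm high; origin under its centre.
- tipbox: bystander: an open grey plastic box 85 x 120 x 45 mm; origin under its centre.
- beaker: bystander: a glass beaker 70 mm wide, 90 mm high; origin under its centre.
- washbottle: bystander: a white bottle 60 mm wide, 150 mm high; origin under its centre.
- mug: bystander: a white mug 70 mm wide, 80 mm high; origin under its centre.
- notebook: bystander: a grey notebook 110 x 160 x 14 mm; origin under its centre.
- scraper: bystander: a spatula lying on the bench beyond the shelf and rails; origin at its middle.
- lock (a joint): the tray lock: a toggle lever beside the rails, on their -y side, turning about the rails' y. 0: leaning 29 degrees towards the rails' -x (open); 1.0 rad: leaning 29 degrees towards +x, the stop end (locked). Stays where it is left; about 1 N at the ball moves it. Starts within 0.15 of open
- lock_tip (a point): centre of the lever's black ball, 26 mm in diameter, 70 mm from the pivot on a 10 mm steel rod
- lock_pivot (a point): the lever's pivot, 20 mm back along the rails' -x from their origin and 140 mm to their -y, 22 mm above the bench, on a grey block 70 mm long in the rails' x, 50 mm wide, 25 mm high
There are look-alikes about, which are no part of the job. Leave any blue look-alike of the tray alone.

How it is judged:
By the outcome, as a careful person would: the job done as asked, in the order asked, and still so for the second after the job is handed in, with the robot touching nothing.
Of jar1, jar2, jar3, jar4, jar5, jar6 only 4 to 5 are there at a start; the rules pass over those that are not, and their reading is None.
At some moment in a run one of tray, jar1, jar2, jar3, jar4 may be knocked a few centimetres aside while the robot is not near it.
It also fails if it takes over 192 s, if anything falls off the work surface, if the arm or the gripper's body presses on something with over 40 N, if the wrist force passes 120 N, or if a joint passes its speed limit or range.

ROBOT

A 6-joint arm with a two-finger parallel gripper is mounted at the origin on the work surface. World frame = base frame: x ahead of the robot, y to its left, z up, the work surface at z = 0. Lengths are in mm, angles in rad, forces in N, time in s.
With the tool pointing down it reaches from about 350 to 775 mm from the base axis. Payload 7.3 kg.
Tool frame: the origin (TCP) lies at the very end of the fingers, on their centre line; the grasp point (between the pads) lies 19 mm behind it (pinch_z is the distance from the TCP to the grasp point, in mm); z points along the fingers, y is the direction in which the jaws open and shut (so a half turn about z gives the same grasp; the last joint's range is limited). The gripper opens to 92 mm and grips with 3 to 60 N. Pads are 19 mm wide; open, the fingers measure 130 mm over their backs; the gripper's body (75 mm by 190 mm) begins 47 mm behind the grasp point.
Start: joints at [1.156, 0.342, 1.524, -0, 1.275, -0.146], TCP at [139.411, 506.171, 226.741] pointing down, gripper open.
Joint ranges: [-2.53, 2.53], [-0.77, 2.02], [0.04, 2.7], [-1, 4.14], [0.28, 2.66], [-3.11, 3.11]. Speed limits (rad/s): [2.57, 2.57, 3.14, 3.14, 3.14, 3.14].

INTERFACE

Orientations are given as [roll, pitch, yaw] about the fixed x, y, z axes, in that order (R = Rz(yaw) Ry(pitch) Rx(roll)).
In Python, from plant import * gives the robot as it stands.
- The arm moves only by the tool step_arm, never from a script. Its argument "moves" is one flat list of numbers, 7 for each row, row after row: the shift along the tool's x, y, z scaled (see below), then the turn, a rotation vector about the tool's x, y, z scaled (see below), then the closure, from -1 (fully open) to 1 (shut). A call has 1 to 8 rows; each row shifts and turns the pose as measured when the row begins, along the tool's axes as they then stand; what a row does not reach is not made up. The controller multiplies each number of a shift by 2 cm and each number of a turn by 4 degrees. A row lasts 1/12 s, in which the tool goes at most 41.7 mm and 7.16 degrees, less where a joint would pass 70% of its speed; a pose out of reach is approached as far as the arm can. A call with a number of a shift or a turn outside -1 to 1 is refused whole. A call with a gripper value outside its range is refused whole. The fingers move at their own pace and stop on an object; the grip force is fixed at half the most. Time passes only in rows, so rows that do not move let the fingers close. It gives the time, the measured TCP pose, the force and the opening at its end, in the units of the state.
- get_obs(): the state, without advancing time (a new reading comes with each control period).
- capture(name): name is "scene" or "top" or "wrist"; returns the picture (420x560x3 uint8, red, green, blue); there is no depth.
- get_calibration(name): a dict with "mtx" (3x3 intrinsics, pixels), "k1" (the pictures are not rectified: a ray, as slopes to the right and down, at radius r is drawn at 1 + k1 r^2 times it, then the intrinsics apply), "eye" and "orientation" of the camera in the world; the wrist camera has in their place "mount" (4x4, takes a point from camera to tool coordinates, whose origin is the TCP and whose axes are the flange's). Camera axes: x right, y down, z forward; pixel columns grow to the right and rows downward; lengths in mm; the calibration is good to about 2 mm. A picture is of the moment at which its call begins: read the wrist's pose just before it. get_calibration takes no time and is no camera call.
- close_job(): hands the job in, once; it reports no verdict.
The state is a dict: "time": time; "joint_positions": joint angles; "dq": joint speeds; "tau": joint torques, N m; "tool_pos": TCP position; "tcp_rot": TCP orientation; "contact_force": force on the tool from outside, world axes, zero at the start; "moment": the same for the moment, N m; "grip_width": finger opening in mm.
Only numpy, scipy, OpenCV 4.12 (cv2) and the standard library are available. Lean on these libraries where they do the work, as an engineer would, in place of code of your own. Each camera call takes 0.05 s, during which the arm holds its last target.

## Working session

There is one attempt and no reset: what is moved stays moved. The work goes in short steps, Python scripts to look and compute and a tool call to move; the robot and the scene stay as the last step left them, time stands still between calls to the robot, and variables do not carry over. Pictures are saved under pics/ and viewed, and the job is handed in when it is done.

Besides the shell and the picture viewer there is one more tool, called after "Request:" as name(argument=value, ...), one argument or row to a line, values as JSON. step_arm: Moves the arm, as the interface text tells. Shifts and turns lie within -1 to 1; 1 stands for 2 cm of shift or 4 degrees of turn. Its arguments: {"type":"object","properties":{"moves":{"type":"array"}},"required":["moves"]}

```bash
ls; mkdir -p pics; python3 - <<'E'
from plant import *
import cv2
print(get_obs())
for n in ["scene","top","wrist"]:
    print(n,get_calibration(n))
    cv2.imwrite(f"pics/{n}0.png",capture(n)[:,:,::-1])
E
```

```text
pics
{'time': 0.0, 'joint_positions': array([ 1.15598315e+00,  3.42705493e-01,  1.52503662e+00, -2.50995617e-05,
        1.27541102e+00, -1.45978505e-01]), 'dq': array([-1.29129527e-03, -2.98375263e-04,  4.28919857e-05,  1.36184236e-03,
        4.08125479e-04, -1.19007191e-04]), 'tau': array([ 2.08888869e-04, -4.31239307e+01, -2.44217670e+01,  7.17663788e-02,
        5.56269858e-02, -1.25376000e-04]), 'tool_pos': array([139.24755651, 505.75922942, 226.04707312]), 'tcp_rot': array([-3.14004527e+00, -2.03243456e-04,  2.87276515e+00]), 'contact_force': array([ 0.54866907, -0.95385619, -0.38518039]), 'moment': array([ 0.06063485,  0.03448706, -0.0542148 ]), 'grip_width': 91.65043904114299}
scene {'mtx': array([[475.47828906,   0.        , 276.90466957],
       [  0.        , 475.47828906, 202.60866925],
       [  0.        ,   0.        ,   1.        ]]), 'k1': -0.060046935896964145, 'eye': array([1317.71155252, -499.30268376, 1261.67186758]), 'orientation': array([-2.4597992 ,  0.01302426,  0.96100553])}
top {'mtx': array([[468.16769867,   0.        , 278.80380329],
       [  0.        , 468.16769867, 212.03881327],
       [  0.        ,   0.        ,   1.        ]]), 'k1': 0.053164813281613925, 'eye': array([ 218.39171692,   40.13574279, 1506.16283199]), 'orientation': array([-2.93489011e+00, -8.64703924e-04, -1.51734150e+00])}
wrist {'mtx': array([[331.86041163,   0.        , 288.22594908],
       [  0.        , 331.86041163, 208.71227429],
       [  0.        ,   0.        ,   1.        ]]), 'k1': 0.020524588312053182, 'mount': array([[ 5.92281010e-05, -9.55047195e-01, -2.96453794e-01,
         7.94903725e+01],
       [ 9.99999992e-01,  8.89150959e-05, -8.66577284e-05,
         8.32835040e-01],
       [ 1.09121438e-04, -2.96453787e-01,  9.55047193e-01,
        -1.58614885e+02],
       [ 0.00000000e+00,  0.00000000e+00,  0.00000000e+00,
         1.00000000e+00]])}
```

View pics/top0.png

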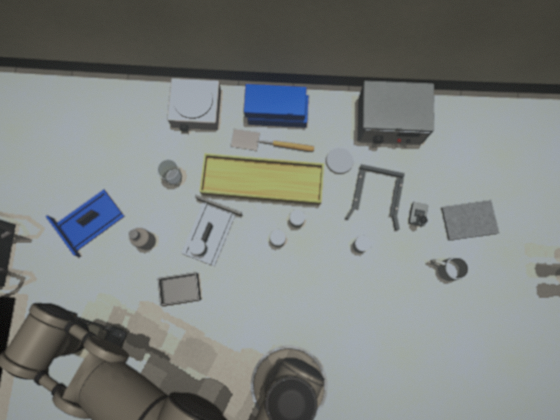

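View pics/scene0.png

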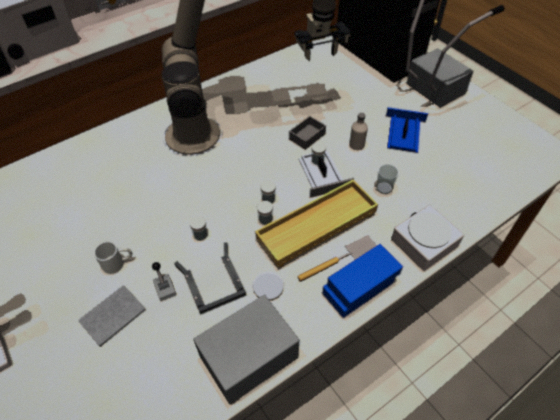

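View pics/wrist0.png

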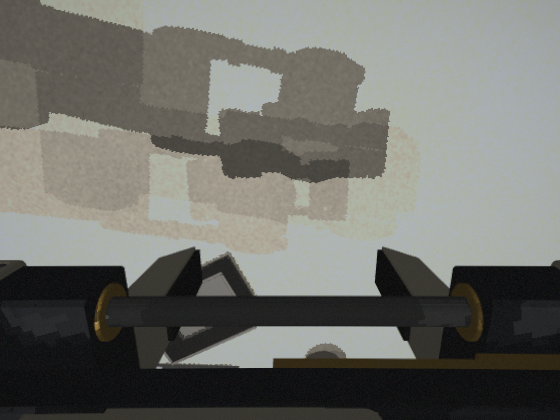

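```bash
cat > h.py <<'E'
from plant import *
import cv2, numpy as np
from scipy.spatial.transform import Rotation as R
def campose(n,obs=None):
    c=get_calibration(n)
    if n=="wrist":
        o=obs or get_obs()
        T=np.eye(4);T[:3,:3]=R.from_euler('xyz',o['tcp_rot']).as_matrix();T[:3,3]=o['tool_pos']
        T=T@c['mount'];return c,T[:3,:3],T[:3,3]
    return c,R.from_euler('xyz',c['orientation']).as_matrix(),np.array(c['eye'])
def ray(n,u,v,obs=None):
    c,M,e=campose(n,obs);m=c['mtx']
    d=np.array([(u-m[0,2])/m[0,0],(v-m[1,2])/m[1,1]]);s=d.copy()
    for _ in range(20): s=d/(1+c['k1']*(s@s))
    r=M@np.array([s[0],s[1],1]);return e,r/np.linalg.norm(r)
def onz(n,u,v,z,obs=None):
    e,r=ray(n,u,v,obs);return e+r*(z-e[2])/r[2]
def proj(n,P,obs=None):
    c,M,e=campose(n,obs);q=M.T@(np.array(P,float)-e);s=q[:2]/q[2];s=s*(1+c['k1']*(s@s))
    return c['mtx'][:2,:2]@s+c['mtx'][:2,2]
def two(n1,p1,n2,p2):
    e1,r1=ray(n1,*p1);e2,r2=ray(n2,*p2)
    A=np.c_[r1,-r2];t=np.linalg.lstsq(A,e2-e1,rcond=None)[0]
    a,b=e1+r1*t[0],e2+r2*t[1];return (a+b)/2,np.linalg.norm(a-b)
def snap(n,name,crop=None,k=1):
    o=get_obs();im=capture(n)[:,:,::-1].copy();cv2.imwrite(f"pics/{name}_raw.png",im)
    if crop is not None:
        x0,y0,x1,y1=crop;im=cv2.resize(im[y0:y1,x0:x1],None,fx=k,fy=k,interpolation=cv2.INTER_CUBIC)
    cv2.imwrite(f"pics/{name}.png",im);return o,im
def wrap(a): return (a+np.pi)%(2*np.pi)-np.pi
def to(x,y,z,yaw=None):
    """deltas to target TCP, tool down; in tool units"""
    o=get_obs();Rm=R.from_euler('xyz',o['tcp_rot'])
    d=Rm.inv().apply(np.array([x,y,z])-o['tool_pos'])/20
    if yaw is None: yaw=o['tcp_rot'][2]
    Rt=R.from_euler('xyz',[np.pi,0,yaw]);rv=np.degrees((Rm.inv()*Rt).as_rotvec())/4
    print('t%.2f'%o['time'],'tcp',np.round(o['tool_pos'],1),'rpy',np.round(o['tcp_rot'],3),'w%.1f'%o['grip_width'],'F',np.round(o['contact_force'],1),'j6 %.2f'%o['joint_positions'][5])
    print('shift',np.round(d,2),'turn',np.round(rv,2))
E
python3 - <<'E'
import cv2
a=cv2.imread('pics/top0.png');cv2.imwrite('pics/top0z.png',cv2.resize(a[140:310,120:320],None,fx=4,fy=4,interpolation=2)[:600])
cv2.imwrite('pics/top0z2.png',cv2.resize(a[140:290,310:510],None,fx=4,fy=4,interpolation=2)[:600])
a=cv2.imread('pics/scene0.png');cv2.imwrite('pics/scene0z.png',cv2.resize(a[130:280,230:430],None,fx=4,fy=4,interpolation=2)[:600])
cv2.imwrite('pics/scene0z2.png',cv2.resize(a[200:350,80:280],None,fx=4,fy=4,interpolation=2)[:600])
E
```

```text
(no output)
```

View pics/top0z.png

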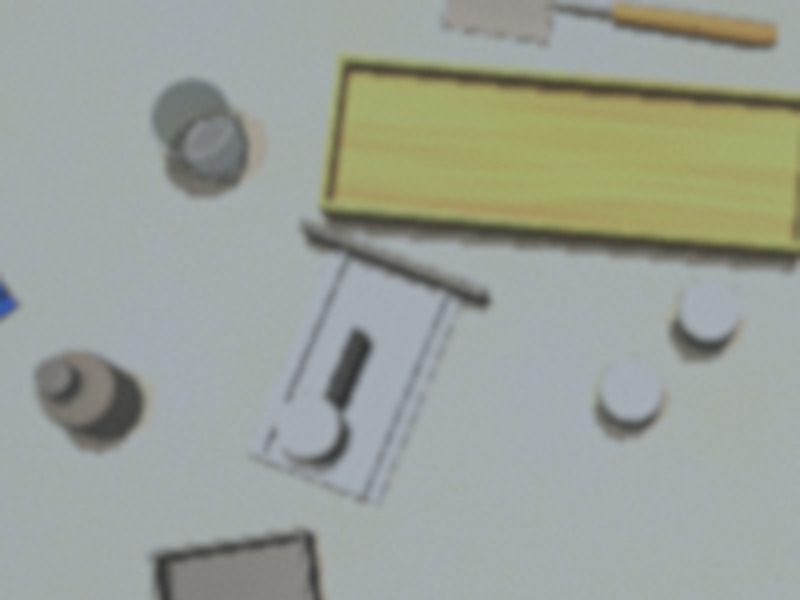

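View pics/top0z2.png

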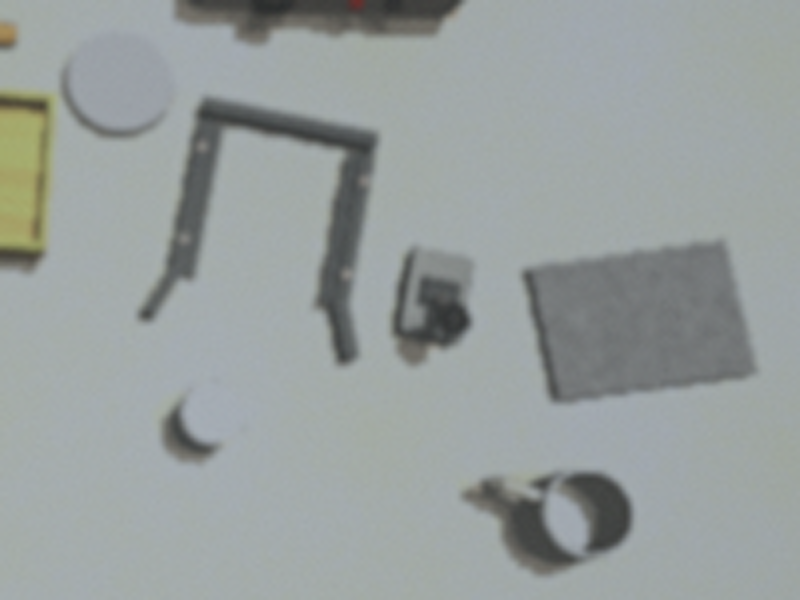

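View pics/scene0z.png

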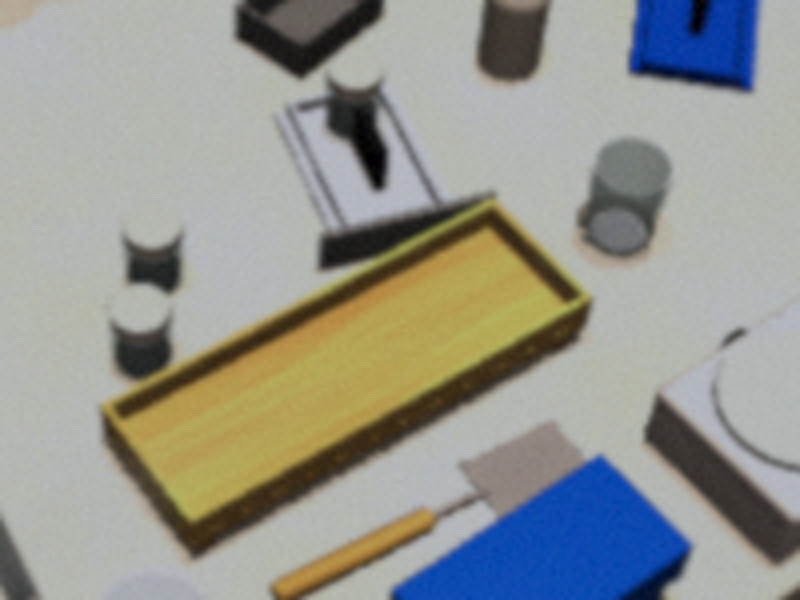

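View pics/scene0z2.png

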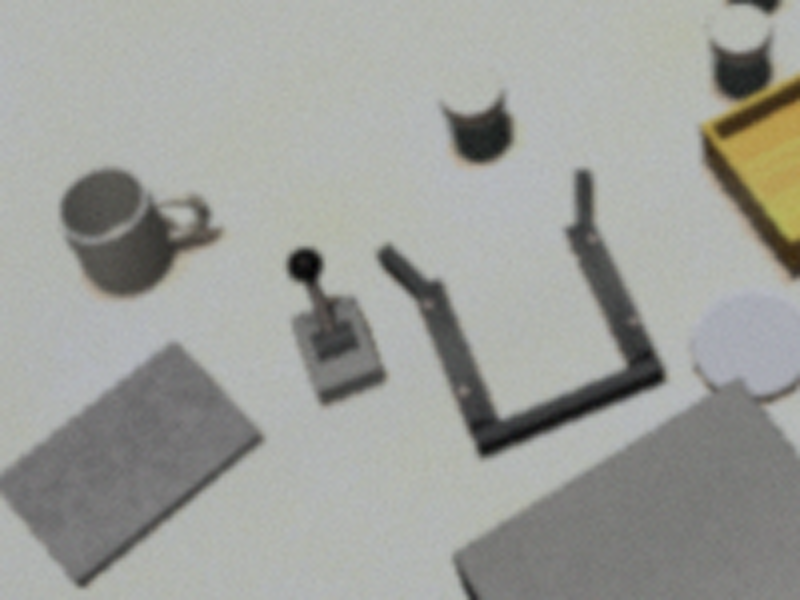

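```bash
cat > m.py <<'E'
from h import *
t=lambda x,y:(x/4+120,y/4+140)
t2=lambda x,y:(x/4+310,y/4+140)
s=lambda x,y:(x/4+230,y/4+130)
s2=lambda x,y:(x/4+80,y/4+200)
for n,a,b,z in [('A',t(708,310),s(142,308),70),('B',t(630,393),s(153,228),70),('D',t(310,430),s(356,70),76),('C',t2(214,412),s2(474,90),70)]:
    p,g=two('top',a,'scene',b);print(n,onz('top',*a,z).round(1),onz('scene',*b,z).round(1),p.round(1),round(g,1))
print('shelf')
for p in [t(341,58),t(323,213),t2(52,95),t2(46,250)]: print(onz('top',*p,58).round(1))
for p in [s(492,203),s(592,298),s(195,527),s(103,408)]: print(onz('scene',*p,58).round(1))
print('rails top: L mouth, Lcorner, Lstop, Rstop, R corner, Rmouth')
for p in [t2(145,315),t2(185,275),t2(205,98),t2(378,138),t2(328,300),t2(345,360)]: print(onz('top',*p,22).round(1))
print('scene')
for p in [s2(584,172),s2(573,232),s2(664,375),s2(483,450),s2(432,287),s2(388,252)]: print(onz('scene',*p,22).round(1))
print('ball',two('top',t2(452,318),'scene',s2(305,265)))
print('block top z25');[print(onz('top',*t2(*p),25).round(1)) for p in [(413,247),(472,257),(400,333)]]
print('tray panel top z45')
for p in [t(305,225),t(488,297)]: print(onz('top',*p,45).round(1))
print('nose z6');[print(onz('top',*t(*p),6).round(1)) for p in [(250,453),(378,503)]]
print('rib z56');[print(onz('top',*t(*p),56).round(1)) for p in [(358,332),(340,400)]]
E
python3 m.py
```

```text
A [504.8  -2.8  70. ] [509.5   1.8  70. ] [ 5.067e+02 -1.000e-01  6.780e+01] 6.2
B [436.1  54.6  70. ] [444.5  56.8  70. ] [438.5  57.2  63.4] 5.8
D [393.6 297.9  76. ] [400.4 304.7  76. ] [396.3 302.6  72.5] 9.0
C [ 435.7 -211.2   70. ] [ 438.8 -204.2   70. ] [ 437.2 -207.6   70.5] 7.7
shelf
[699. 303.  58.]
[569.4 306.4  58. ]
[688.4 -78.8  58. ]
[559.8 -78.5  58. ]
[579.4 311.5  58. ]
[705.2 310.   58. ]
[696.1 -77.5  58. ]
[566.  -73.5  58. ]
rails top: L mouth, Lcorner, Lstop, Rstop, R corner, Rmouth
[ 518.8 -163.    22. ]
[ 553.6 -194.5   22. ]
[ 704.  -207.9   22. ]
[ 677.  -349.7   22. ]
[ 539.1 -309.6   22. ]
[ 490.7 -323.3   22. ]
scene
[ 524.7 -160.6   22. ]
[ 567.6 -196.4   22. ]
[ 711.7 -205.5   22. ]
[ 687.7 -343.3   22. ]
[ 548.  -308.9   22. ]
[ 501.  -321.9   22. ]
ball (array([ 516.93007128, -387.39826738,   85.78916418]), np.float64(3.787097795009462))
block top z25
[ 585.9 -376.9   25. ]
[ 580.1 -424.    25. ]
[ 514.5 -366.2   25. ]
tray panel top z45
[561.9 322.3  45. ]
[511.  171.9  45. ]
nose z6
[381.2 356.7   6. ]
[346.7 251.2   6. ]
rib z56
[475.3 270.9  56. ]
[420.7 280.4  56. ]
```

```bash
python3 -c "
from h import *
to(397,300,230,2.81)"
```

```text
t0.15 tcp [139.3 505.9 226.2] rpy [-3.141 -0.     2.873] w91.6 F [ 0.7 -0.2 -0.3] j6 -0.15
shift [-15.16  -6.5   -0.18] turn [-0.02 -0.    0.9 ]
```

Request:
step_arm(
  moves=[-1,-0.43,0,0,0,0.1,-1,-1,-0.43,0,0,0,0.1,-1,-1,-0.43,0,0,0,0.1,-1,-1,-0.43,0,0,0,0.1,-1,-1,-0.43,0,0,0,0.1,-1,-1,-0.43,0,0,0,0.1,-1,-1,-0.43,0,0,0,0.1,-1,-1,-0.43,0,0,0,0.1,-1],
)

```text
time: 0.82
tool_pos: [273.8, 390.6, 223.6]
tcp_rot: [-3.136, -0.003, 2.822]
contact_force: [0.0, 0.6, 0.0]
grip_width: 91.9
```

```bash
python3 -c "
from h import *
to(397,300,230,2.81)"
```

```text
t0.82 tcp [273.8 390.6 223.6] rpy [-3.136e+00 -3.000e-03  2.822e+00] w91.9 F [0.  0.6 0. ] j6 -0.45
shift [-7.27 -2.37 -0.33] turn [-0.08 -0.04  0.18]
```

Request:
step_arm(
  moves=[-1,-0.35,-0.05,0,0,0.05,-1,-1,-0.35,-0.05,0,0,0.05,-1,-1,-0.35,-0.05,0,0,0,-1,-1,-0.35,-0.05,0,0,0,-1,-1,-0.35,-0.05,0,0,0,-1,-1,-0.35,-0.05,0,0,0,-1,-1,-0.25,-0.05,0,0,0,-1,-0.3,0,0,0,0,0,-1],
)

```text
time: 1.48
tool_pos: [403.1, 291.1, 228.9]
tcp_rot: [-3.132, -0.005, 2.812]
contact_force: [-0.1, 0.9, -0.0]
grip_width: 92.0
```

```bash
python3 -c "
from h import *
o,im=snap('wrist','w1');to(397,300,110,2.81);snap('top','t1')"
```

```text
t1.53 tcp [403.2 291.4 228.8] rpy [-3.132 -0.005  2.812] w91.7 F [ 0.6 -0.4 -0.1] j6 -0.77
shift [0.4  0.36 5.94] turn [-0.13 -0.07  0.02]
```

View pics/w1.png

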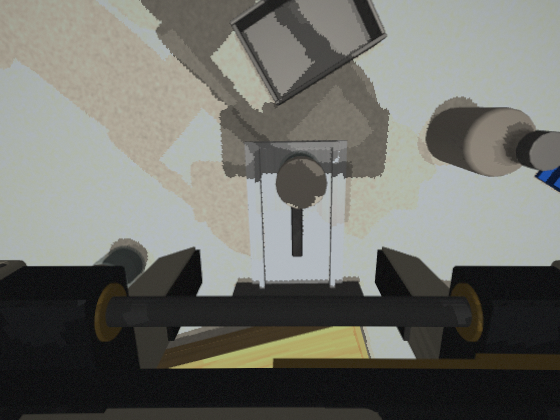

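```bash
python3 -c "
import cv2;a=cv2.imread('pics/w1_raw.png');cv2.imwrite('pics/w1z.png',cv2.resize(a[130:300,200:400],None,fx=4,fy=4,interpolation=2)[:600])
from h import *
o=get_obs()
print('D',onz('wrist',301,185,76,o),'nose',onz('wrist',245,142,3,o),onz('wrist',348,142,3,o),'rib',onz('wrist',297,207,56,o),onz('wrist',297,255,56,o))"
```

```text
D [398.37324652 305.71072075  76.        ] nose [346.54528113 257.5665275    3.        ] [384.46917625 368.70554522   3.        ] rib [423.82598315 293.51120249  56.        ] [475.64255973 276.22874424  56.        ]
```

View pics/w1z.png

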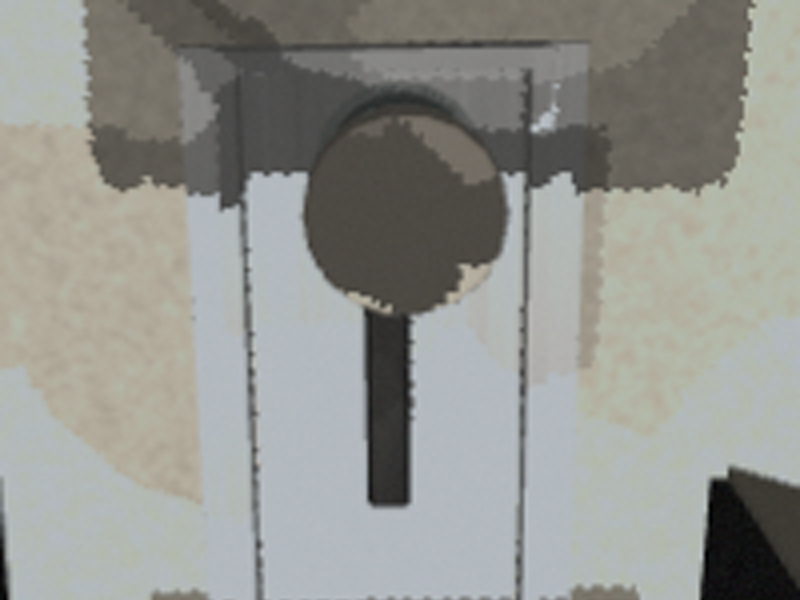

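```bash
python3 -c "
from h import *
to(398,305.5,38,2.815)"
```

```text
t1.58 tcp [401.8 292.1 228.7] rpy [-3.132 -0.006  2.812] w92.0 F [ 0.5 -0.1 -0.9] j6 -0.76
shift [0.34 0.66 9.53] turn [-0.13 -0.08 -0.04]
```

Request:
step_arm(
  moves=[0.2,0.35,0.8,-0.1,-0.05,0,-1,0.1,0.3,1,0,0,0,-1,0,0,1,0,0,0,-1,0,0,1,0,0,0,-1,0,0,1,0,0,0,-1,0,0,1,0,0,0,-1,0,0,1,0,0,0,-1],
)

```text
time: 2.17
tool_pos: [395.3, 313.6, 91.6]
tcp_rot: [3.135, 0.001, 2.816]
contact_force: [0.5, 0.5, 0.2]
grip_width: 91.7
```

```bash
python3 -c "
from h import *
to(398,305.5,38,2.815);snap('wrist','w2')"
```

```text
t2.17 tcp [395.3 313.6  91.6] rpy [3.135e+00 1.000e-03 2.816e+00] w91.7 F [0.5 0.5 0.2] j6 -0.73
shift [-0.25 -0.36  2.68] turn [0.09 0.01 0.02]
```

View pics/w2.png

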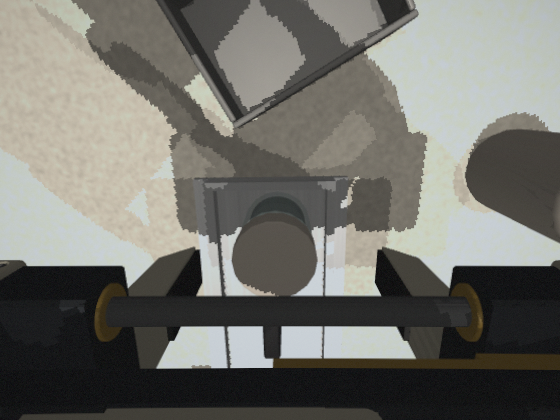

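```bash
python3 -c "
from h import *
o=get_obs();print(onz('wrist',274,255,76,o))
to(398,305.5,38,2.815)"
```

```text
[391.31250994 305.54392823  76.        ]
t2.22 tcp [393.  312.5  87.9] rpy [ 3.14  -0.004  2.816] w91.9 F [-2.5 -2.  -2.4] j6 -0.73
shift [-0.36 -0.25  2.49] turn [ 0.02 -0.06  0.02]
```

Request:
step_arm(
  moves=[-0.25,-0.2,0.6,0,0,0,-1,0,0,1,0,0,0,-1,0,0,0.75,0,0,0,-1,0,0,0,0,0,0,1,0,0,0,0,0,0,1,0,0,0,0,0,0,1,0,0,0,0,0,0,1],
)

```text
time: 2.8
tool_pos: [391.1, 311.3, 41.6]
tcp_rot: [-3.142, -0.007, 2.822]
contact_force: [-0.4, -1.0, -0.2]
grip_width: 70.1
```

```bash
python3 -c "
from h import *
to(632,200,180,2.815)"
```

```text
t2.80 tcp [391.1 311.3  41.6] rpy [-3.142 -0.007  2.822] w70.1 F [-0.4 -1.  -0.2] j6 -0.74
shift [-13.13  -1.5   -7.01] turn [-0.  -0.1  0.1]
```

Request:
step_arm(
  moves=[-0.25,-0.1,0.1,0,0,0,1,0,0,0,0,0,0,1,0,0,0,0,0,0,1,0,0,0,0,0,0,1,0,0,0,0,0,0,1],
)

```text
time: 3.22
tool_pos: [397.0, 308.3, 42.4]
tcp_rot: [3.138, -0.004, 2.822]
contact_force: [-0.2, 0.2, -1.4]
grip_width: 49.6
```

```bash
python3 -c "
from h import *
to(632,200,180,2.815)"
```

```text
t3.22 tcp [397.  308.3  42.4] rpy [ 3.138 -0.004  2.822] w49.6 F [-0.2  0.2 -1.4] j6 -0.75
shift [-12.83  -1.43  -6.93] turn [ 0.05 -0.05  0.11]
```

Request:
step_arm(
  moves=[0,0,-0.8,0,0,0,1,0,0,-1,0,0,0,1,0,0,-1,0,0,1,1,0,0,-1,0,0,1,1,0,0,-1,0,0,1,1,0,0,-1,0,0,1,1,0,0,-1,0,0,1,1,0,0,-0.3,0,0,1,1],
)

```text
time: 3.88
tool_pos: [395.0, 306.0, 187.6]
tcp_rot: [-3.134, -0.008, 2.385]
contact_force: [0.4, 0.5, -0.5]
grip_width: 49.3
```

```bash
python3 -c "
from h import *
to(632,212,180,1.541)"
```

```text
t3.88 tcp [395.  306.  187.6] rpy [-3.134 -0.008  2.385] w49.3 F [ 0.4  0.5 -0.5] j6 -0.31
shift [-11.85   4.72   0.24] turn [-0.15 -0.07 12.09]
```

```bash
cat >> h.py <<'E'
def plan(wps,start=None,vmax=0.98):
    """wps: list of (x,y,z,yaw) ; prints rounded rows"""
    o=get_obs();p=np.array(o['tool_pos']);rm=R.from_euler('xyz',o['tcp_rot'])
    print('t%.2f'%o['time'],'tcp',np.round(p,1),'rpy',np.round(o['tcp_rot'],3),'w%.1f'%o['grip_width'],'F',np.round(o['contact_force'],1),'q',np.round(o['joint_positions'],2))
    i=0
    for w in wps:
        T=np.array(w[:3],float);yaw=w[3] if len(w)>3 else rm.as_euler('xyz')[2]
        Rt=R.from_euler('xyz',[np.pi,0,yaw])
        n=1
        d0=np.linalg.norm(T-p)/20; a0=np.degrees((rm.inv()*Rt).magnitude())/4
        n=int(max(1,np.ceil(max(d0/1.2,a0)/vmax)))
        while True:
            q,r=p.copy(),rm;rows=[]
            for k in range(n):
                left=n-k
                s=r.inv().apply((T-q)/left)/20;rv=np.degrees((r.inv()*Rt).as_rotvec())/4/left
                rows.append((s,rv));q=q+(T-q)/left;r=r*R.from_rotvec(np.radians(rv*4))
            if max(max(abs(s).max(),abs(v).max()) for s,v in rows)<=1: break
            n+=1
        for s,v in rows:
            i+=1;print(i,'[%.2f, %.2f, %.2f | %.2f, %.2f, %.2f]'%(*s,*v))
        p,rm=T,Rt;print('--')
E
python3 -c "
from h import *
plan([(632,212,185,1.541)])"
```

```text
t3.88 tcp [395.  306.  187.6] rpy [-3.134 -0.008  2.385] w49.3 F [ 0.4  0.5 -0.5] q [ 0.5   0.34  1.65  0.01  1.17 -0.31]
1 [-0.91, 0.36, -0.00 | -0.01, -0.01, 0.93]
2 [-0.89, 0.42, 0.00 | -0.01, -0.01, 0.93]
3 [-0.86, 0.48, 0.00 | -0.01, -0.01, 0.93]
4 [-0.82, 0.53, 0.00 | -0.01, -0.01, 0.93]
5 [-0.79, 0.58, 0.00 | -0.01, -0.01, 0.93]
6 [-0.75, 0.63, 0.00 | -0.01, -0.01, 0.93]
7 [-0.70, 0.68, 0.00 | -0.01, -0.01, 0.93]
8 [-0.66, 0.73, 0.00 | -0.01, -0.01, 0.93]
9 [-0.61, 0.77, 0.01 | -0.01, -0.01, 0.93]
10 [-0.56, 0.81, 0.01 | -0.01, -0.01, 0.93]
11 [-0.51, 0.84, 0.01 | -0.01, -0.01, 0.93]
12 [-0.45, 0.87, 0.01 | -0.01, -0.01, 0.93]
13 [-0.39, 0.90, 0.01 | -0.01, -0.01, 0.93]
--
```

Request:
step_arm(
  moves=[-0.9,0.35,0,0,0,0.9,1,-0.9,0.4,0,0,0,0.9,1,-0.85,0.5,0,0,0,0.9,1,-0.8,0.55,0,0,0,0.9,1,-0.8,0.6,0,0,0,0.9,1,-0.75,0.65,0,0,0,0.9,1,-0.7,0.7,0,0,0,0.9,1,-0.65,0.75,0,0,0,0.9,1],
)

```text
time: 4.55
tool_pos: [543.9, 248.1, 189.0]
tcp_rot: [-3.132, -0.006, 1.861]
contact_force: [0.1, 0.9, -2.1]
grip_width: 49.2
```

```bash
python3 -c "
from h import *
plan([(632,212,170,1.541)])"
```

```text
t4.55 tcp [543.9 248.1 189. ] rpy [-3.132 -0.006  1.861] w49.2 F [ 0.1  0.9 -2.1] q [0.3  0.51 1.36 0.01 1.28 0.01]
1 [-0.60, 0.74, 0.18 | -0.03, -0.01, 0.92]
2 [-0.55, 0.78, 0.18 | -0.03, -0.01, 0.92]
3 [-0.50, 0.81, 0.18 | -0.03, -0.01, 0.92]
4 [-0.45, 0.84, 0.19 | -0.03, -0.01, 0.92]
5 [-0.39, 0.87, 0.19 | -0.03, -0.01, 0.92]
--
```

Request:
step_arm(
  moves=[-0.6,0.75,0.2,0,0,0.9,1,-0.55,0.8,0.2,0,0,0.9,1,-0.5,0.8,0.2,0,0,0.9,1,-0.45,0.85,0.2,0,0,0.9,1,-0.4,0.7,0.2,0,0,0.9,1,0,0,0,0,0,0,1],
)

```text
time: 5.05
tool_pos: [634.7, 206.6, 164.2]
tcp_rot: [-3.128, -0.001, 1.524]
contact_force: [-0.5, -1.6, -2.1]
grip_width: 49.8
```

```bash
python3 -c "
from h import *
plan([(634,214,110,1.541)]);snap('wrist','w3');snap('top','t3')"
```

```text
t5.05 tcp [634.7 206.6 164.2] rpy [-3.128e+00 -1.000e-03  1.524e+00] w49.8 F [-0.5 -1.6 -2.1] q [0.2  0.66 1.16 0.   1.33 0.24]
1 [0.12, -0.01, 0.90 | -0.06, -0.00, -0.08]
2 [0.12, -0.01, 0.90 | -0.06, -0.00, -0.08]
3 [0.12, -0.01, 0.90 | -0.06, -0.00, -0.08]
--
```

View pics/w3.png

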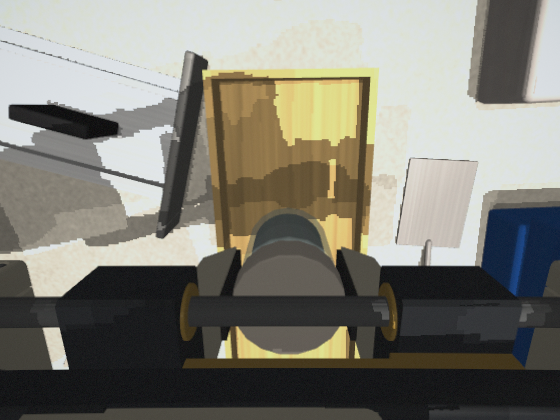

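View pics/t3.png

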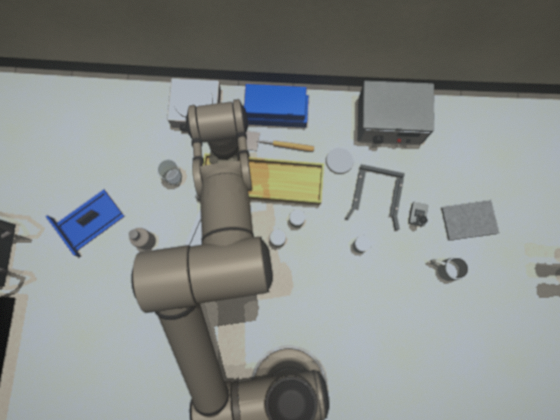

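```bash
python3 -c "
from h import *
a=cv2.imread('pics/w3_raw.png');cv2.imwrite('pics/w3z.png',cv2.resize(a[55:255,190:400],None,fx=3,fy=3,interpolation=2)[:600])
"
```

```text
(no output)
```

View pics/w3z.png

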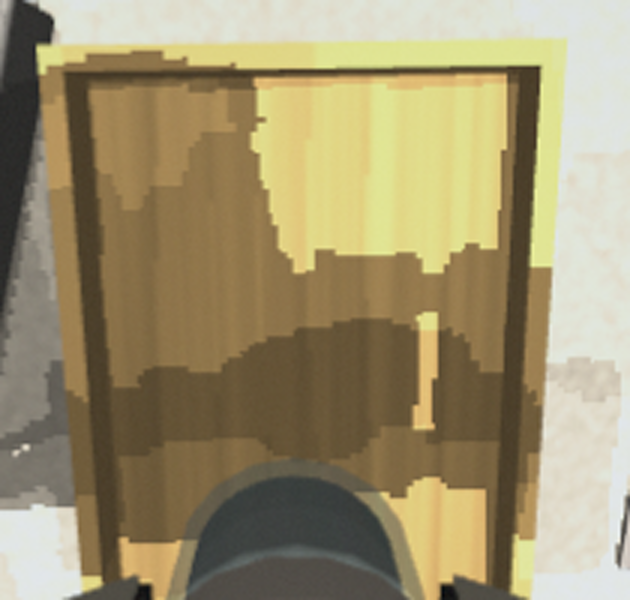

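```bash
python3 -c "
from h import *
o=get_obs();print(o['tool_pos'],o['tcp_rot'])
o['tool_pos']=np.array([634.7,206.6,164.2]);o['tcp_rot']=np.array([-3.128,-.001,1.524])
for u,v in [(202.3,70),(379,68.3),(218,252),(367.7,241.7),(214.5,200),(371.5,200)]: print(onz('wrist',u,v,58,o).round(1))
"
```

```text
[632.68756962 208.28996891 165.02430481] [-3.12711323e+00 -1.80233947e-03  1.52944460e+00]
[575.9 315.4  58. ]
[705.8 310.3  58. ]
[571.3 168.7  58. ]
[701.1 173.   58. ]
[573.5 215.7  58. ]
[703.3 210.1  58. ]
```

```bash
python3 -c "
from h import *
plan([(638.6,218.5,120,1.54),(638.6,218.5,69,1.54)])
"
```

```text
t5.15 tcp [632.7 208.3 165. ] rpy [-3.127e+00 -2.000e-03  1.529e+00] w49.8 F [-0.  -0.6 -1.8] q [0.2  0.66 1.16 0.01 1.33 0.24]
1 [0.17, 0.10, 0.75 | -0.07, -0.01, -0.05]
2 [0.17, 0.10, 0.75 | -0.07, -0.01, -0.05]
3 [0.17, 0.10, 0.75 | -0.07, -0.01, -0.05]
--
4 [0.00, -0.00, 0.85 | 0.00, 0.00, 0.00]
5 [0.00, -0.00, 0.85 | 0.00, 0.00, 0.00]
6 [0.00, -0.00, 0.85 | 0.00, 0.00, 0.00]
--
```

Request:
step_arm(
  moves=[0.2,0.12,0.75,-0.07,0,-0.05,1,0.2,0.12,0.75,-0.07,0,-0.05,1,0.2,0.1,0.7,-0.07,0,-0.05,1,0,0,0,0,0,0,1,0,0,0,0,0,0,1],
)

```text
time: 5.57
tool_pos: [636.0, 223.9, 122.8]
tcp_rot: [3.14, -0.004, 1.551]
contact_force: [-0.4, 0.4, -1.6]
grip_width: 49.6
```

```bash
python3 -c "
from h import *
plan([(638.6,218.5,69,1.54)])
"
```

```text
t5.57 tcp [636.  223.9 122.8] rpy [ 3.14  -0.004  1.551] w49.6 F [-0.4  0.4 -1.6] q [0.22 0.7  1.21 0.   1.23 0.24]
1 [-0.09, 0.04, 0.90 | 0.01, -0.02, 0.05]
2 [-0.09, 0.05, 0.90 | 0.01, -0.02, 0.05]
3 [-0.09, 0.05, 0.90 | 0.01, -0.02, 0.05]
--
```

Request:
step_arm(
  moves=[-0.1,0.05,0.9,0,0,0.05,1,-0.1,0.05,0.9,0,0,0.05,1,-0.05,0.05,0.7,0,0,0.05,1,0,0,0,0,0,0,1,0,0,0,0,0,0,1],
)

```text
time: 5.98
tool_pos: [638.8, 221.6, 78.9]
tcp_rot: [3.134, -0.006, 1.547]
contact_force: [0.7, -0.4, -0.1]
grip_width: 49.6
```

```bash
python3 -c "
from h import *
plan([(638.6,218.5,67,1.54)]);o,im=snap('wrist','w4');print(o['dq'].round(3))
"
```

```text
t5.98 tcp [638.8 221.6  78.9] rpy [ 3.134 -0.006  1.547] w49.6 F [ 0.7 -0.4 -0.1] q [0.22 0.74 1.25 0.   1.14 0.24]
1 [-0.16, -0.01, 0.60 | 0.11, -0.09, 0.10]
--
[ 0.002 -0.002  0.015 -0.     0.004 -0.005]
```

View pics/w4.png

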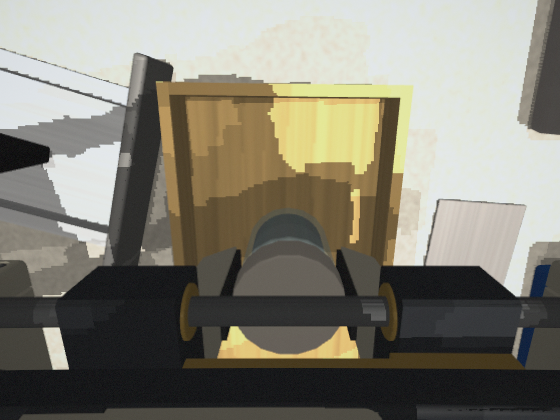

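Request:
step_arm(
  moves=[-0.1,0,0.3,0.05,-0.05,0.05,1,-0.05,0,0.25,0,0,0,1,0,0,0.05,0,0,0,1,0,0,0,0,0,0,1],
)

```text
time: 6.37
tool_pos: [640.2, 219.1, 70.4]
tcp_rot: [3.132, -0.004, 1.544]
contact_force: [0.4, -0.3, -1.5]
grip_width: 49.9
```

Request:
step_arm(
  moves=[0,-0.03,0.12,0.1,0,0,1,0,-0.02,0.1,0,0,0,1,0,0,0.1,0,0,0,1,0,0,0,0,0,0,1],
)

```text
time: 6.7
tool_pos: [639.8, 219.4, 66.2]
tcp_rot: [3.137, -0.004, 1.544]
contact_force: [-0.2, -0.3, -1.6]
grip_width: 49.5
```

Request:
step_arm(
  moves=[0,0,0.1,0,0,0,1,0,0,0.05,0,0,0,1,0,0,0,0,0,0,1],
)

```text
time: 6.95
tool_pos: [640.1, 219.6, 66.0]
tcp_rot: [3.135, -0.005, 1.544]
contact_force: [0.7, 0.3, -1.5]
grip_width: 49.4
```

Request:
step_arm(
  moves=[0,0,0.15,0,0,0,1,0,0,0.1,0,0,0,1],
)

```text
time: 7.12
tool_pos: [640.4, 219.8, 65.7]
tcp_rot: [3.133, -0.005, 1.545]
contact_force: [-5.6, -1.0, 11.1]
grip_width: 49.5
```

Request:
step_arm(
  moves=[0,0,0,0,0,0,-1,0,0,0,0,0,0,-1,0,0,0,0,0,0,-1,0,0,0,0,0,0,-1,0,0,-0.5,0,0,0,-1,0,0,-1,0,0,0,-1,0,0,-1,0,0,0,-1],
)

```text
time: 7.7
tool_pos: [637.6, 218.9, 112.0]
tcp_rot: [-3.141, -0.003, 1.544]
contact_force: [-0.7, -0.6, 0.0]
grip_width: 90.0
```

```bash
python3 -c "
from h import *
plan([(520,80,190,1.54)])
"
```

```text
t7.70 tcp [637.6 218.9 112. ] rpy [-3.141e+00 -3.000e-03  1.544e+00] w90.0 F [-0.7 -0.6  0. ] q [0.22 0.71 1.22 0.   1.21 0.24]
1 [-0.79, -0.63, -0.44 | -0.00, -0.01, 0.01]
2 [-0.79, -0.63, -0.44 | -0.00, -0.01, 0.01]
3 [-0.79, -0.63, -0.43 | -0.00, -0.01, 0.01]
4 [-0.79, -0.63, -0.43 | -0.00, -0.01, 0.01]
5 [-0.79, -0.63, -0.43 | -0.00, -0.01, 0.01]
6 [-0.79, -0.63, -0.43 | -0.00, -0.01, 0.01]
7 [-0.79, -0.63, -0.43 | -0.00, -0.01, 0.01]
8 [-0.79, -0.63, -0.43 | -0.00, -0.01, 0.01]
9 [-0.79, -0.63, -0.43 | -0.00, -0.01, 0.01]
--
```

Request:
step_arm(
  moves=[0,0,-1,0,0,0,-1,-0.6,-0.7,-1,0,0,0,-1,-0.8,-1,-1,0,0,0,-1,-0.9,-1,-0.5,0,0,0,-1,-1,-1,0,0,0,0,-1,-1,-1,0,0,0,0,-1,-1,-1,0,0,0,0,-1,-1,-1,0,0,0,0,-1],
)

```text
time: 8.37
tool_pos: [500.8, 95.7, 191.9]
tcp_rot: [3.126, -0.006, 1.549]
contact_force: [0.6, -0.3, -0.0]
grip_width: 91.9
```

```bash
python3 -c "
from h import *
plan([(442,57,190,1.571)])
"
```

```text
t8.37 tcp [500.8  95.7 191.9] rpy [ 3.126 -0.006  1.549] w91.9 F [ 0.6 -0.3 -0. ] q [0.03 0.34 1.63 0.01 1.16 0.05]
1 [-0.67, -0.97, 0.01 | 0.07, -0.03, -0.10]
2 [-0.66, -0.97, 0.02 | 0.07, -0.03, -0.10]
3 [-0.65, -0.98, 0.02 | 0.07, -0.03, -0.10]
--
```

Request:
step_arm(
  moves=[-0.65,-0.95,0,0.05,0,-0.1,-1,-0.65,-0.95,0,0.05,0,-0.1,-1,-0.6,-0.9,0,0.05,0,-0.1,-1,0,0,0,0,0,0,-1,0,0,0,0,0,0,-1],
)

```text
time: 8.78
tool_pos: [438.4, 54.0, 194.3]
tcp_rot: [3.134, -0.005, 1.568]
contact_force: [0.5, 0.4, -0.2]
grip_width: 91.3
```

```bash
python3 -c "
from h import *
plan([(442,57,32,1.571)]);snap('wrist','w5');snap('top','t5');snap('scene','s5')
"
```

```text
t8.78 tcp [438.4  54.  194.3] rpy [ 3.134 -0.005  1.568] w91.3 F [ 0.5  0.4 -0.2] q [-0.06  0.22  1.8   0.01  1.12 -0.05]
1 [0.01, 0.01, 0.90 | 0.01, -0.01, -0.01]
2 [0.01, 0.01, 0.90 | 0.01, -0.01, -0.01]
3 [0.01, 0.02, 0.90 | 0.01, -0.01, -0.01]
4 [0.01, 0.02, 0.90 | 0.01, -0.01, -0.01]
5 [0.01, 0.02, 0.90 | 0.01, -0.01, -0.01]
6 [0.01, 0.02, 0.90 | 0.01, -0.01, -0.01]
7 [0.02, 0.02, 0.90 | 0.01, -0.01, -0.01]
8 [0.02, 0.02, 0.90 | 0.01, -0.01, -0.01]
9 [0.02, 0.02, 0.90 | 0.01, -0.01, -0.01]
--
```

View pics/w5.png

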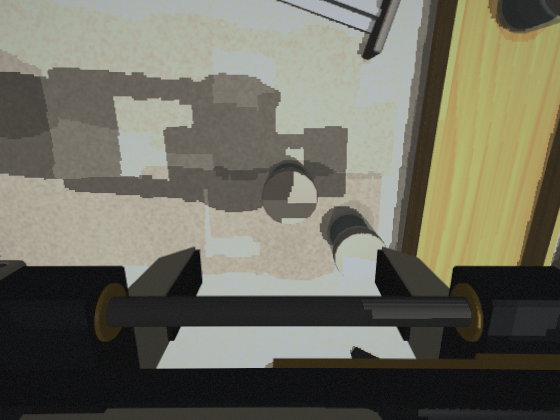

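View pics/s5.png

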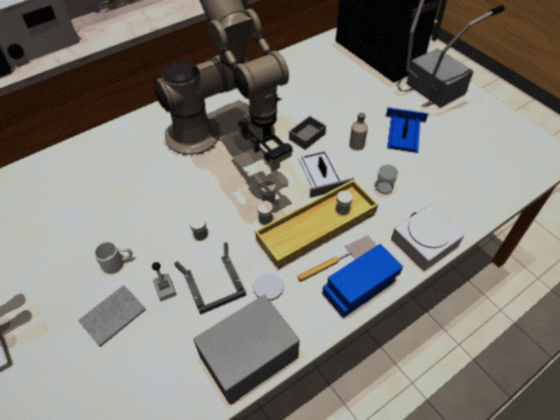

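```bash
python3 -c "
from h import *
o=get_obs();o['tool_pos']=np.array([438.4,54,194.3]);o['tcp_rot']=np.array([3.134,-.005,1.568])
print('B',onz('wrist',290.5,194,70,o),'A',onz('wrist',361,250,70,o))
plan([(441,59,32,1.571)])
"
```

```text
B [442.51505271  61.31567007  70.        ] A [507.9132591    7.37031496  70.        ]
t8.93 tcp [439.1  54.6 193.8] rpy [ 3.135 -0.005  1.569] w91.6 F [ 0.6 -0.5  0.3] q [-0.05  0.22  1.79  0.01  1.12 -0.05]
1 [0.02, 0.00, 0.90 | 0.01, -0.01, -0.00]
2 [0.02, 0.01, 0.90 | 0.01, -0.01, -0.00]
3 [0.02, 0.01, 0.90 | 0.01, -0.01, -0.00]
4 [0.02, 0.01, 0.90 | 0.01, -0.01, -0.00]
5 [0.02, 0.01, 0.90 | 0.01, -0.01, -0.00]
6 [0.02, 0.01, 0.90 | 0.01, -0.01, -0.00]
7 [0.02, 0.01, 0.90 | 0.01, -0.01, -0.00]
8 [0.02, 0.01, 0.90 | 0.01, -0.01, -0.00]
9 [0.02, 0.01, 0.90 | 0.01, -0.01, -0.00]
--
```

Request:
step_arm(
  moves=[0.15,0.1,0.8,0,0,0,-1,0.1,0.05,1,0,0,0,-1,0,0,1,0,0,0,-1,0,0,1,0,0,0,-1,0,0,1,0,0,0,-1,0,0,1,0,0,0,-1,0,0,1,0,0,0,-1,0,0,0.7,0,0,0,-1],
)

```text
time: 9.6
tool_pos: [454.9, 64.9, 40.5]
tcp_rot: [3.12, -0.006, 1.574]
contact_force: [0.3, 0.2, -0.4]
grip_width: 91.8
```

```bash
python3 -c "
from h import *
plan([(442,60,34,1.571)])
"
```

```text
t9.60 tcp [454.9  64.9  40.5] rpy [ 3.12  -0.006  1.574] w91.8 F [ 0.3  0.2 -0.4] q [-0.03  0.47  1.95  0.01  0.7  -0.04]
1 [-0.25, -0.65, 0.31 | 0.31, -0.08, 0.05]
--
```

Request:
step_arm(
  moves=[-0.2,-0.6,0.3,0.3,-0.05,0,-1,0,0,0,0,0,0,-0.5,0,0,0,0,0,0,0.5],
)

```text
time: 9.85
tool_pos: [441.7, 61.8, 30.5]
tcp_rot: [-3.134, -0.002, 1.576]
contact_force: [0.8, -0.2, 0.0]
grip_width: 82.7
```

```bash
python3 -c "
from h import *
plan([(442,60,34,1.571)])
"
```

```text
t9.85 tcp [441.7  61.8  30.5] rpy [-3.134e+00 -2.000e-03  1.576e+00] w82.7 F [ 0.8 -0.2  0. ] q [-0.03  0.48  1.97  0.    0.7  -0.04]
1 [-0.09, 0.02, -0.18 | -0.11, -0.03, 0.08]
--
```

Request:
step_arm(
  moves=[-0.05,0,-0.2,-0.1,0,0,1,0,0,0,0,0,0,1,0,0,0,0,0,0,1,0,0,0,0,0,0,1,0,0,0,0,0,0,1,0,0,0,0,0,0,1],
)

```text
time: 10.35
tool_pos: [444.5, 60.9, 38.5]
tcp_rot: [3.134, -0.002, 1.577]
contact_force: [0.3, -0.4, -1.0]
grip_width: 49.4
```

```bash
python3 -c "
from h import *
plan([(442,60,150,1.571),(634.5,151.5,160,1.54)])
"
```

```text
t10.35 tcp [444.5  60.9  38.5] rpy [ 3.134e+00 -2.000e-03  1.577e+00] w49.4 F [ 0.3 -0.4 -1. ] q [-0.04  0.47  1.97  0.    0.7  -0.05]
1 [-0.01, -0.01, -0.93 | 0.02, -0.00, 0.01]
2 [-0.01, -0.02, -0.93 | 0.02, -0.00, 0.01]
3 [-0.01, -0.02, -0.93 | 0.02, -0.00, 0.01]
4 [-0.01, -0.02, -0.93 | 0.02, -0.00, 0.01]
5 [-0.01, -0.02, -0.93 | 0.02, -0.00, 0.01]
6 [-0.01, -0.02, -0.93 | 0.02, -0.00, 0.01]
--
7 [0.46, 0.96, -0.05 | 0.00, -0.00, 0.04]
8 [0.46, 0.96, -0.05 | -0.00, -0.00, 0.04]
9 [0.46, 0.96, -0.05 | -0.00, -0.00, 0.04]
10 [0.47, 0.96, -0.05 | -0.00, -0.00, 0.04]
11 [0.47, 0.96, -0.05 | -0.00, -0.00, 0.04]
12 [0.47, 0.96, -0.05 | -0.00, -0.00, 0.04]
13 [0.48, 0.95, -0.05 | -0.00, -0.00, 0.04]
14 [0.48, 0.95, -0.05 | -0.00, -0.00, 0.04]
15 [0.48, 0.95, -0.05 | -0.00, -0.00, 0.04]
16 [0.48, 0.95, -0.05 | -0.00, -0.00, 0.04]
--
```

Request:
step_arm(
  moves=[0,0,-0.8,0,0,0,1,0,0,-1,0,0,0,1,0,0,-1,0,0,0,1,0,0,-1,0,0,0,1,0,0.3,-1,0,0,0,1,0.3,0.6,-0.9,0,0,0,1,0.4,0.9,-0.5,0,0,0,1,0.45,1,-0.1,0,0,0.05,1],
)

```text
time: 11.02
tool_pos: [496.0, 83.5, 170.0]
tcp_rot: [-3.142, -0.002, 1.571]
contact_force: [0.4, 0.1, -0.5]
grip_width: 49.5
```

```bash
python3 -c "
from h import *
plan([(636.5,151.5,160,1.54)])
"
```

```text
t11.02 tcp [496.   83.5 170. ] rpy [-3.142e+00 -2.000e-03  1.571e+00] w49.5 F [ 0.4  0.1 -0.5] q [0.01 0.36 1.67 0.   1.11 0.01]
1 [0.42, 0.88, 0.06 | -0.00, -0.00, 0.06]
2 [0.43, 0.88, 0.06 | -0.00, -0.00, 0.06]
3 [0.43, 0.88, 0.06 | -0.00, -0.00, 0.06]
4 [0.43, 0.87, 0.06 | -0.00, -0.00, 0.06]
5 [0.44, 0.87, 0.06 | -0.00, -0.00, 0.06]
6 [0.44, 0.87, 0.06 | -0.00, -0.00, 0.06]
7 [0.45, 0.87, 0.06 | -0.00, -0.00, 0.06]
8 [0.45, 0.87, 0.06 | -0.00, -0.00, 0.06]
--
```

Request:
step_arm(
  moves=[0.4,0.9,0,0,0,0.05,1,0.4,0.9,0,0,0,0.05,1,0.4,0.9,0.05,0,0,0.05,1,0.4,0.9,0.05,0,0,0.05,1,0.45,0.85,0.05,0,0,0.05,1,0.45,0.85,0.05,0,0,0.05,1,0.45,0.85,0.05,0,0,0.05,1,0.3,0.5,0,0,0,0.05,1],
)

```text
time: 11.68
tool_pos: [636.9, 150.5, 166.5]
tcp_rot: [3.139, -0.002, 1.541]
contact_force: [-0.7, 0.8, -1.5]
grip_width: 49.6
```

```bash
python3 -c "
from h import *
plan([(636.5,151.5,130,1.54),(636.5,151.5,76,1.54)])
"
```

```text
t11.68 tcp [636.9 150.5 166.5] rpy [ 3.139e+00 -2.000e-03  1.541e+00] w49.6 F [-0.7  0.8 -1.5] q [0.11 0.63 1.22 0.   1.29 0.14]
1 [0.02, -0.01, 0.91 | 0.02, -0.02, 0.01]
2 [0.02, -0.01, 0.91 | 0.02, -0.02, 0.01]
--
3 [0.00, -0.00, 0.90 | 0.00, 0.00, 0.00]
4 [0.00, -0.00, 0.90 | 0.00, 0.00, 0.00]
5 [0.00, -0.00, 0.90 | 0.00, 0.00, 0.00]
--
```

Request:
step_arm(
  moves=[0,0,0.9,0,0,0,1,0,0,0.9,0,0,0,1,0,0,0.9,0,0,0,1,0,0,0.9,0,0,0,1,0,0,0.6,0,0,0,1,0,0,0,0,0,0,1],
)

```text
time: 12.18
tool_pos: [639.5, 152.7, 77.5]
tcp_rot: [3.138, -0.003, 1.542]
contact_force: [0.1, -1.0, -2.2]
grip_width: 49.5
```

```bash
python3 -c "
from h import *
plan([(637.5,152,68,1.54)]);snap('wrist','w6')
"
```

```text
t12.18 tcp [639.5 152.7  77.5] rpy [ 3.138e+00 -3.000e-03  1.542e+00] w49.5 F [ 0.1 -1.  -2.2] q [0.12 0.71 1.31 0.   1.11 0.14]
1 [-0.04, -0.10, 0.47 | 0.05, -0.04, 0.03]
--
```

View pics/w6.png

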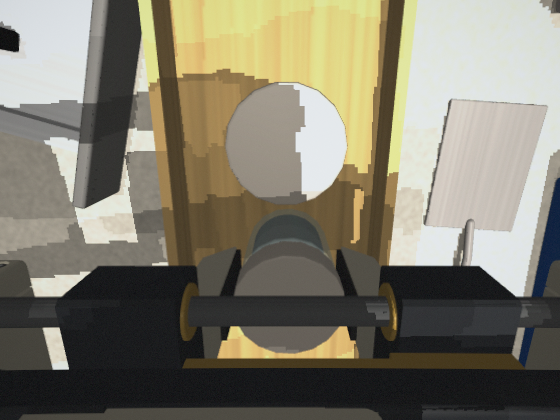

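```bash
python3 -c "
from h import *
o=get_obs();o['tool_pos']=np.array([639.5,152.7,77.5]);o['tcp_rot']=np.array([3.138,-.003,1.542])
print('D',onz('wrist',286.7,142,100,o))
for u,v in [(140,0),(412,0),(164,250),(392,250)]: print(onz('wrist',u,v,58,o).round(1))
plan([(637.5,152,68,1.54)])
"
```

```text
D [641.86094185 219.55606783 100.        ]
[575.3 282.2  58. ]
[702.2 278.7  58. ]
[568.5 155.5  58. ]
[701.3 151.4  58. ]
t12.23 tcp [640.  152.7  78.6] rpy [ 3.137e+00 -3.000e-03  1.542e+00] w49.6 F [ 0.4 -0.2 -1.8] q [0.12 0.71 1.31 0.   1.11 0.14]
1 [-0.04, -0.12, 0.53 | 0.07, -0.04, 0.03]
--
```

Request:
step_arm(
  moves=[0,-0.1,0.25,0.05,0,0,1,0,-0.05,0.2,0,0,0,1,0,0,0.1,0,0,0,1],
)

```text
time: 12.48
tool_pos: [638.1, 153.0, 69.4]
tcp_rot: [3.137, -0.004, 1.542]
contact_force: [0.2, 0.2, -1.8]
grip_width: 49.5
```

Request:
step_arm(
  moves=[0,0,0.15,0,0,0,1,0,0,0.12,0,0,0,1],
)

```text
time: 12.65
tool_pos: [638.2, 153.2, 67.7]
tcp_rot: [3.135, -0.004, 1.542]
contact_force: [-8.0, -1.9, 18.2]
grip_width: 49.5
```

Request:
step_arm(
  moves=[0,0,0,0,0,0,-1,0,0,0,0,0,0,-1,0,0,0,0,0,0,-1,0,0,-0.3,0,0,0,-1,0,0,-0.9,0,0,0,-1,0,0,-1,0,0,0,-1,0,0,-1,0,0,0,-1,0,0,-1,0,0,0,-1],
)

```text
time: 13.32
tool_pos: [636.2, 152.6, 153.7]
tcp_rot: [3.139, -0.003, 1.542]
contact_force: [0.3, 0.4, 0.2]
grip_width: 91.5
```

```bash
python3 -c "
from h import *
plan([(508,5,195,2.6)])
"
```

```text
t13.32 tcp [636.2 152.6 153.7] rpy [ 3.139e+00 -3.000e-03  1.542e+00] w91.5 F [0.3 0.4 0.2] q [0.12 0.64 1.24 0.   1.26 0.14]
1 [-0.47, -0.39, -0.13 | 0.00, -0.00, -0.95]
2 [-0.45, -0.42, -0.13 | 0.00, -0.00, -0.95]
3 [-0.42, -0.45, -0.13 | 0.00, -0.00, -0.95]
4 [-0.39, -0.47, -0.13 | 0.00, -0.00, -0.95]
5 [-0.35, -0.50, -0.13 | 0.00, -0.00, -0.95]
6 [-0.32, -0.52, -0.13 | 0.00, -0.00, -0.95]
7 [-0.29, -0.54, -0.13 | 0.00, -0.00, -0.95]
8 [-0.25, -0.56, -0.13 | 0.00, -0.00, -0.95]
9 [-0.21, -0.57, -0.13 | 0.00, -0.00, -0.95]
10 [-0.17, -0.59, -0.13 | 0.00, -0.00, -0.95]
11 [-0.13, -0.60, -0.13 | 0.00, -0.00, -0.95]
12 [-0.10, -0.60, -0.13 | 0.00, -0.00, -0.95]
13 [-0.06, -0.61, -0.13 | 0.00, -0.00, -0.95]
14 [-0.02, -0.61, -0.13 | 0.00, -0.00, -0.95]
15 [0.03, -0.61, -0.13 | 0.00, -0.00, -0.95]
16 [0.07, -0.61, -0.13 | 0.00, -0.00, -0.95]
--
```

Request:
step_arm(
  moves=[-0.5,-0.4,-0.2,0,0,-1,-1,-0.45,-0.4,-0.2,0,0,-1,-1,-0.4,-0.45,-0.2,0,0,-1,-1,-0.4,-0.5,-0.2,0,0,-1,-1,-0.35,-0.5,-0.2,0,0,-1,-1,-0.3,-0.5,-0.2,0,0,-1,-1,-0.3,-0.55,-0.1,0,0,-1,-1,-0.25,-0.55,-0.1,0,0,-1,-1],
)

```text
time: 13.98
tool_pos: [575.4, 76.4, 191.6]
tcp_rot: [3.123, 0.006, 2.128]
contact_force: [-1.1, -0.2, -0.0]
grip_width: 92.1
```

Request:
step_arm(
  moves=[-0.2,-0.55,-0.1,0,0,-0.95,-1,-0.15,-0.6,-0.1,0,0,-0.95,-1,-0.15,-0.6,-0.1,0,0,-0.95,-1,-0.1,-0.6,-0.1,0,0,-0.95,-1,-0.05,-0.6,-0.1,0,0,-0.9,-1,0,-0.6,-0.1,0,0,-0.9,-1,0,-0.6,-0.1,0,0,-0.9,-1,0,-0.5,-0.1,0,0,-0.5,-1],
)

```text
time: 14.65
tool_pos: [516.5, -3.6, 211.0]
tcp_rot: [3.126, 0.02, 2.644]
contact_force: [0.6, 1.2, 0.0]
grip_width: 91.7
```

```bash
python3 -c "
from h import *
o,im=snap('wrist','w7');print(o['tool_pos'],o['tcp_rot'],o['dq'].round(2));plan([(508,5,195,2.6)]);
"
```

```text
[516.49726237  -3.56330433 210.98916004] [3.12559473 0.01996695 2.64417659] [-0.23 -0.15  0.13  0.01  0.   -0.65]
t14.70 tcp [516.1  -4.8 211.5] rpy [3.126 0.021 2.645] w91.8 F [-0.  -1.2  0.1] q [-0.16  0.32  1.59  0.01  1.2  -1.24]
1 [0.61, 0.23, 0.82 | 0.22, 0.29, 0.64]
--
```

View pics/w7.png

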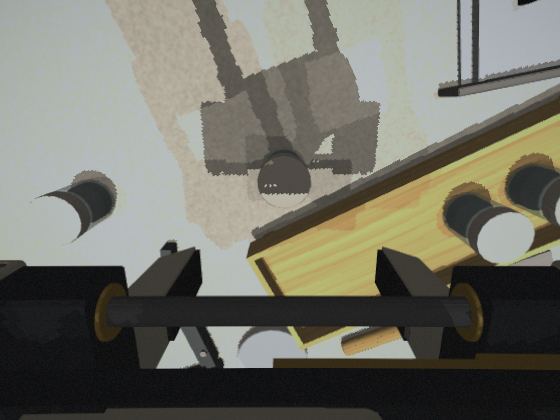

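```bash
python3 -c "
from h import *
o=get_obs();o['tool_pos']=np.array([516.3,-4,211.1]);o['tcp_rot']=np.array([3.1256,.0205,2.6445])
print('A',onz('wrist',285,181,70,o))
plan([(508,5,120,2.62),(508,5,37,2.62)])
"
```

```text
A [507.15261228   1.29704247  70.        ]
t14.70 tcp [516.1  -4.8 211.5] rpy [3.126 0.021 2.645] w91.8 F [-0.  -1.2  0.1] q [-0.16  0.32  1.59  0.01  1.2  -1.24]
1 [0.14, 0.03, 0.91 | 0.04, 0.06, 0.07]
2 [0.13, 0.04, 0.91 | 0.04, 0.06, 0.07]
3 [0.13, 0.04, 0.91 | 0.04, 0.06, 0.07]
4 [0.13, 0.04, 0.91 | 0.04, 0.06, 0.07]
5 [0.12, 0.04, 0.91 | 0.04, 0.06, 0.07]
--
6 [0.00, -0.00, 0.83 | 0.00, 0.00, 0.00]
7 [0.00, -0.00, 0.83 | 0.00, 0.00, -0.00]
8 [0.00, -0.00, 0.83 | 0.00, 0.00, -0.00]
9 [0.00, -0.00, 0.83 | 0.00, 0.00, -0.00]
10 [0.00, -0.00, 0.83 | 0.00, 0.00, -0.00]
--
```

Request:
step_arm(
  moves=[0.2,0.05,0.4,0.1,0.15,0.1,-1,0.15,0.05,0.9,0.1,0.1,0.05,-1,0.1,0.05,0.95,0,0,0.05,-1,0.1,0,0.95,0,0,0,-1,0,0,0.8,0,0,0,-1,0,0,0,0,0,0,-1],
)

```text
time: 15.2
tool_pos: [510.0, 5.5, 128.9]
tcp_rot: [3.139, 0.006, 2.619]
contact_force: [-0.2, 0.2, -0.4]
grip_width: 91.6
```

```bash
python3 -c "
from h import *
plan([(508,3,37,2.62)])
"
```

```text
t15.20 tcp [510.    5.5 128.9] rpy [3.139 0.006 2.619] w91.6 F [-0.2  0.2 -0.4] q [-0.14  0.41  1.71  0.    1.01 -1.19]
1 [0.01, -0.03, 0.92 | 0.01, 0.02, -0.00]
2 [0.01, -0.03, 0.92 | 0.01, 0.02, -0.00]
3 [0.01, -0.03, 0.92 | 0.01, 0.02, -0.00]
4 [0.01, -0.03, 0.92 | 0.01, 0.02, -0.00]
5 [0.01, -0.03, 0.92 | 0.01, 0.02, -0.00]
--
```

Request:
step_arm(
  moves=[0,-0.05,0.9,0,0.05,0,-1,0,-0.05,0.9,0,0,0,-1,0,-0.05,0.9,0,0,0,-1,0,0,0.9,0,0,0,-1,0,0,0.6,0,0,0,-0.8,0,0,0,0,0,0,-0.2],
)

```text
time: 15.7
tool_pos: [511.8, 6.2, 43.5]
tcp_rot: [3.138, 0.004, 2.614]
contact_force: [0.6, -1.2, -0.5]
grip_width: 82.7
```

```bash
python3 -c "
from h import *
plan([(508,3,37,2.62)])
"
```

```text
t15.70 tcp [511.8   6.2  43.5] rpy [3.138 0.004 2.614] w82.7 F [ 0.6 -1.2 -0.5] q [-0.14  0.54  1.79  0.    0.81 -1.18]
1 [0.09, -0.23, 0.32 | 0.06, 0.06, -0.09]
--
```

Request:
step_arm(
  moves=[0.1,-0.2,0.3,0.05,0.05,0,1,0,0,0,0,0,0,1,0,0,0,0,0,0,1,0,0,0,0,0,0,1,0,0,0,0,0,0,1,0,0,0,0,0,0,1],
)

```text
time: 16.2
tool_pos: [510.1, 4.1, 40.3]
tcp_rot: [3.14, 0.004, 2.613]
contact_force: [-0.6, -0.0, -1.6]
grip_width: 49.5
```

```bash
python3 -c "
from h import *
plan([(508,3,150),(634,86,160,1.54)])
"
```

```text
t16.20 tcp [510.1   4.1  40.3] rpy [3.14  0.004 2.613] w49.5 F [-0.6 -0.  -1.6] q [-0.14  0.55  1.79 -0.    0.8  -1.18]
1 [0.01, -0.02, -0.91 | 0.00, 0.01, 0.00]
2 [0.01, -0.02, -0.91 | 0.00, 0.01, 0.00]
3 [0.01, -0.02, -0.91 | 0.00, 0.01, 0.00]
4 [0.01, -0.02, -0.91 | 0.00, 0.01, 0.00]
5 [0.01, -0.02, -0.91 | 0.00, 0.01, 0.00]
6 [0.01, -0.02, -0.91 | 0.00, 0.01, 0.00]
--
7 [-0.21, 0.42, -0.03 | 0.00, -0.00, 0.96]
8 [-0.18, 0.44, -0.03 | 0.00, -0.00, 0.96]
9 [-0.15, 0.45, -0.03 | 0.00, -0.00, 0.96]
10 [-0.12, 0.46, -0.03 | 0.00, -0.00, 0.96]
11 [-0.09, 0.46, -0.03 | -0.00, -0.00, 0.96]
12 [-0.06, 0.47, -0.03 | 0.00, -0.00, 0.96]
13 [-0.03, 0.47, -0.03 | 0.00, -0.00, 0.96]
14 [0.00, 0.47, -0.03 | 0.00, -0.00, 0.96]
15 [0.04, 0.47, -0.03 | 0.00, -0.00, 0.96]
16 [0.07, 0.47, -0.03 | 0.00, -0.00, 0.96]
17 [0.10, 0.46, -0.03 | 0.00, -0.00, 0.96]
18 [0.13, 0.45, -0.03 | 0.00, -0.00, 0.96]
19 [0.16, 0.44, -0.03 | -0.00, -0.00, 0.96]
20 [0.19, 0.43, -0.03 | 0.00, -0.00, 0.96]
21 [0.22, 0.42, -0.03 | -0.00, -0.00, 0.96]
22 [0.24, 0.40, -0.03 | -0.00, -0.00, 0.96]
--
```

Request:
step_arm(
  moves=[0,0,-0.9,0,0,0,1,0,0,-1,0,0,0,1,0,0,-1,0,0,0.5,1,0,0,-1,0,0,1,1,0,0,-1,0,0,1,1,-0.1,0.2,-1,0,0,1,1,-0.2,0.4,-0.3,0,0,1,1,-0.2,0.45,0,0,0,1,1],
)

```text
time: 16.87
tool_pos: [529.5, 11.9, 171.3]
tcp_rot: [3.14, 0.001, 2.211]
contact_force: [0.1, -0.4, -2.3]
grip_width: 49.7
```

```bash
python3 -c "
from h import *
plan([(635.5,86,160,1.54)])
"
```

```text
t16.87 tcp [529.5  11.9 171.3] rpy [3.140e+00 1.000e-03 2.211e+00] w49.7 F [ 0.1 -0.4 -2.3] q [-0.12  0.4   1.6   0.    1.14 -0.76]
1 [-0.02, 0.65, 0.06 | 0.00, 0.00, 0.96]
2 [0.02, 0.65, 0.06 | 0.00, 0.00, 0.96]
3 [0.07, 0.64, 0.06 | 0.00, 0.00, 0.96]
4 [0.11, 0.64, 0.06 | 0.00, 0.00, 0.96]
5 [0.15, 0.63, 0.06 | 0.00, 0.00, 0.96]
6 [0.19, 0.62, 0.06 | 0.00, 0.00, 0.96]
7 [0.24, 0.60, 0.06 | 0.00, 0.00, 0.96]
8 [0.28, 0.59, 0.06 | 0.00, 0.00, 0.96]
9 [0.31, 0.57, 0.06 | 0.00, 0.00, 0.96]
10 [0.35, 0.54, 0.06 | 0.00, 0.00, 0.96]
--
```

Request:
step_arm(
  moves=[0,0.65,0,0,0,0.95,1,0,0.65,0,0,0,0.95,1,0.05,0.65,0,0,0,0.95,1,0.1,0.65,0,0,0,0.95,1,0.15,0.65,0,0,0,0.95,1,0.2,0.6,0,0,0,0.95,1,0.25,0.6,0,0,0,0.95,1,0.3,0.6,0.05,0,0,0.95,1],
)

```text
time: 17.53
tool_pos: [619.2, 72.8, 174.3]
tcp_rot: [3.136, 0.0, 1.65]
contact_force: [-0.6, -0.5, -1.4]
grip_width: 49.7
```

```bash
python3 -c "
from h import *
plan([(635.5,86,130,1.54)])
"
```

```text
t17.53 tcp [619.2  72.8 174.3] rpy [3.136 0.    1.65 ] w49.7 F [-0.6 -0.5 -1.4] q [-0.01  0.56  1.32  0.    1.26 -0.09]
1 [0.20, 0.28, 0.74 | 0.03, 0.00, 0.53]
2 [0.21, 0.28, 0.74 | 0.03, 0.00, 0.53]
3 [0.22, 0.27, 0.74 | 0.03, 0.00, 0.53]
--
```

Request:
step_arm(
  moves=[0.2,0.3,0.6,0,0,0.5,1,0.2,0.25,0.8,0,0,0.5,1,0.2,0.2,0.8,0,0,0.5,1,0,0,0,0,0,0,1,0,0,0,0,0,0,1],
)

```text
time: 17.95
tool_pos: [636.4, 88.1, 129.6]
tcp_rot: [3.134, -0.001, 1.539]
contact_force: [0.0, -0.1, -1.8]
grip_width: 49.4
```

```bash
python3 -c "
from h import *
plan([(636,86,76,1.54)])
"
```

```text
t17.95 tcp [636.4  88.1 129.6] rpy [ 3.134e+00 -1.000e-03  1.539e+00] w49.4 F [ 0.  -0.1 -1.8] q [0.02 0.63 1.32 0.   1.19 0.05]
1 [-0.04, -0.01, 0.89 | 0.04, -0.01, -0.00]
2 [-0.04, -0.01, 0.89 | 0.04, -0.01, -0.00]
3 [-0.04, -0.01, 0.89 | 0.04, -0.01, -0.00]
--
```

Request:
step_arm(
  moves=[-0.04,-0.02,0.9,0.05,0,0,1,-0.04,-0.02,0.9,0.03,0,0,1,-0.04,-0.02,0.8,0.03,0,0,1,0,0,0,0,0,0,1,0,0,0,0,0,0,1],
)

```text
time: 18.37
tool_pos: [636.6, 84.7, 82.1]
tcp_rot: [3.135, -0.001, 1.544]
contact_force: [-0.0, 0.7, -0.6]
grip_width: 49.4
```

```bash
python3 -c "
from h import *
plan([(636,86,69,1.54)]);snap('wrist','w8')
"
```

```text
t18.37 tcp [636.6  84.7  82.1] rpy [ 3.135e+00 -1.000e-03  1.544e+00] w49.4 F [-0.   0.7 -0.6] q [0.01 0.68 1.36 0.   1.09 0.04]
1 [0.06, -0.04, 0.65 | 0.09, -0.02, 0.05]
--
```

View pics/w8.png

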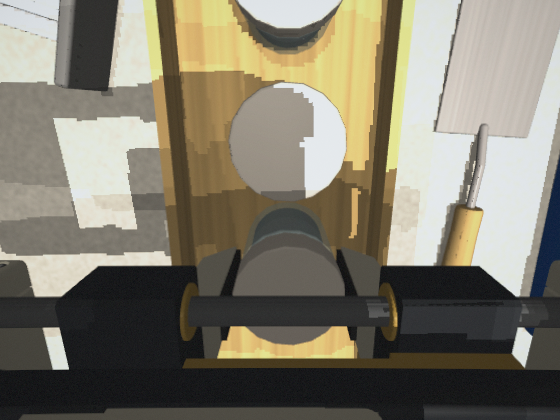

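```bash
python3 -c "
from h import *
o=get_obs();o['tool_pos']=np.array([636.6,84.7,82.1]);o['tcp_rot']=np.array([3.135,-.001,1.544])
print('B',onz('wrist',288.5,141,100,o))
for u,v in [(145,0),(415,0),(168,240),(386,240)]: print(onz('wrist',u,v,58,o).round(1))
plan([(636,82.5,69,1.54)])
"
```

```text
B [639.52251047 151.53796093 100.        ]
[573.1 215.1  58. ]
[702.1 211.9  58. ]
[567.   91.7  58. ]
[696.1  87.9  58. ]
t18.42 tcp [636.6  84.7  82.1] rpy [ 3.135e+00 -1.000e-03  1.544e+00] w49.3 F [-0.3 -0.1 -1.9] q [0.01 0.68 1.36 0.   1.09 0.04]
1 [-0.11, -0.03, 0.65 | 0.09, -0.02, 0.05]
--
```

```bash
python3 -c "
import cv2,numpy as np
a=cv2.imread('pics/w8_raw.png')
cv2.imwrite('pics/w8z.png',np.hstack([cv2.resize(a[0:270,130:200],None,fx=2.2,fy=2.2,interpolation=2),cv2.resize(a[0:270,350:430],None,fx=2.2,fy=2.2,interpolation=2)]))
for v in (20,60,100,140,180,230,250):print(v,[tuple(a[v,u]) for u in range(140,176,4)])
"
```

```text
20 [(np.uint8(208), np.uint8(223), np.uint8(222)), (np.uint8(197), np.uint8(225), np.uint8(222)), (np.uint8(140), np.uint8(222), np.uint8(222)), (np.uint8(142), np.uint8(222), np.uint8(223)), (np.uint8(141), np.uint8(222), np.uint8(223)), (np.uint8(43), np.uint8(66), np.uint8(79)), (np.uint8(48), np.uint8(72), np.uint8(87)), (np.uint8(48), np.uint8(69), np.uint8(84)), (np.uint8(46), np.uint8(73), np.uint8(87))]
60 [(np.uint8(213), np.uint8(225), np.uint8(226)), (np.uint8(216), np.uint8(229), np.uint8(225)), (np.uint8(209), np.uint8(227), np.uint8(225)), (np.uint8(145), np.uint8(225), np.uint8(226)), (np.uint8(144), np.uint8(224), np.uint8(225)), (np.uint8(141), np.uint8(221), np.uint8(222)), (np.uint8(47), np.uint8(71), np.uint8(86)), (np.uint8(51), np.uint8(75), np.uint8(90)), (np.uint8(45), np.uint8(69), np.uint8(84))]
100 [(np.uint8(121), np.uint8(132), np.uint8(137)), (np.uint8(118), np.uint8(130), np.uint8(135)), (np.uint8(121), np.uint8(132), np.uint8(138)), (np.uint8(119), np.uint8(130), np.uint8(137)), (np.uint8(94), np.uint8(150), np.uint8(185)), (np.uint8(94), np.uint8(150)
[... 1149 characters left out ...]
uint8(110), np.uint8(120), np.uint8(125)), (np.uint8(108), np.uint8(118), np.uint8(122)), (np.uint8(109), np.uint8(119), np.uint8(124)), (np.uint8(115), np.uint8(124), np.uint8(130)), (np.uint8(76), np.uint8(101), np.uint8(115)), (np.uint8(56), np.uint8(86), np.uint8(104))]
250 [(np.uint8(108), np.uint8(118), np.uint8(123)), (np.uint8(112), np.uint8(123), np.uint8(127)), (np.uint8(110), np.uint8(121), np.uint8(125)), (np.uint8(111), np.uint8(123), np.uint8(128)), (np.uint8(112), np.uint8(123), np.uint8(127)), (np.uint8(112), np.uint8(122), np.uint8(127)), (np.uint8(112), np.uint8(122), np.uint8(127)), (np.uint8(112), np.uint8(123), np.uint8(127)), (np.uint8(55), np.uint8(84), np.uint8(102))]
```

View pics/w8z.png

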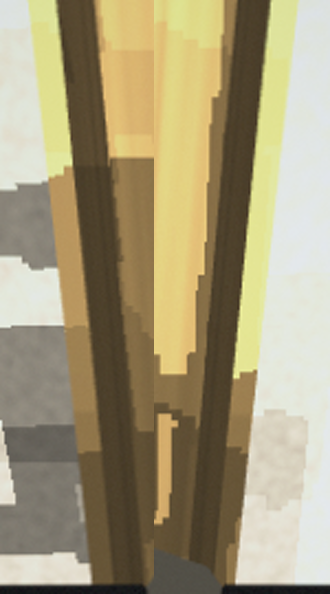

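```bash
python3 -c "
from h import *
o=get_obs();o['tool_pos']=np.array([636.6,84.7,82.1]);o['tcp_rot']=np.array([3.135,-.001,1.544])
for u,v in [(144.5,0),(415.5,0),(158,140),(399,140),(167,230),(390,230)]: print(onz('wrist',u,v,58,o).round(1))
o['tcp_rot']=np.array([np.pi,0,1.544]);print(onz('wrist',288.5,141,100,o))
"
```

```text
[572.8 215.1  58. ]
[702.3 211.9  58. ]
[569.5 149.7  58. ]
[699.5 146.2  58. ]
[567.3  98.   58. ]
[698.   94.1  58. ]
[639.64063058 151.56016791 100.        ]
```

Request:
step_arm(
  moves=[-0.1,-0.07,0.3,0.05,0,0.05,1,-0.03,-0.05,0.2,0.03,0,0,1,0,0,0.15,0,0,0,1,0,0,0,0,0,0,1],
)

```text
time: 18.75
tool_pos: [635.8, 81.7, 72.5]
tcp_rot: [3.135, -0.001, 1.54]
contact_force: [0.6, 0.3, -2.0]
grip_width: 49.6
```

Request:
step_arm(
  moves=[0,0,0.15,0,0,0,1,0,0,0.12,0,0,0,1],
)

```text
time: 18.92
tool_pos: [636.2, 81.8, 69.2]
tcp_rot: [3.134, -0.002, 1.54]
contact_force: [-10.2, -0.0, 18.7]
grip_width: 49.4
```

Request:
step_arm(
  moves=[0,0,0,0,0,0,-1,0,0,0,0,0,0,-1,0,0,0,0,0,0,-1,0,0,-0.3,0,0,0,-1,0,0,-0.9,0,0,0,-1,0,0,-1,0,0,0,-1,0,0,-1,0,0,0,-1,0,0,-1,0,0,0,-1],
)

```text
time: 19.58
tool_pos: [633.5, 81.9, 153.0]
tcp_rot: [3.141, -0.001, 1.541]
contact_force: [0.1, -0.4, 0.9]
grip_width: 91.5
```

```bash
python3 -c "
from h import *
plan([(438,-205,195,1.54)])
"
```

```text
t19.58 tcp [633.5  81.9 153. ] rpy [ 3.141e+00 -1.000e-03  1.541e+00] w91.5 F [ 0.1 -0.4  0.9] q [0.01 0.61 1.29 0.   1.24 0.04]
1 [-0.98, -0.62, -0.14 | 0.00, -0.00, 0.00]
2 [-0.98, -0.62, -0.14 | 0.00, -0.00, 0.00]
3 [-0.98, -0.62, -0.14 | 0.00, -0.00, 0.00]
4 [-0.98, -0.62, -0.14 | 0.00, -0.00, 0.00]
5 [-0.98, -0.62, -0.14 | 0.00, -0.00, 0.00]
6 [-0.98, -0.62, -0.14 | 0.00, -0.00, 0.00]
7 [-0.98, -0.62, -0.14 | 0.00, -0.00, 0.00]
8 [-0.98, -0.62, -0.14 | 0.00, -0.00, 0.00]
9 [-0.98, -0.62, -0.14 | 0.00, -0.00, 0.00]
10 [-0.98, -0.62, -0.14 | 0.00, -0.00, 0.00]
11 [-0.98, -0.62, -0.14 | 0.00, -0.00, 0.00]
12 [-0.98, -0.62, -0.14 | 0.00, -0.00, 0.00]
13 [-0.98, -0.62, -0.14 | 0.00, -0.00, 0.00]
14 [-0.98, -0.62, -0.14 | 0.00, -0.00, 0.00]
15 [-0.98, -0.62, -0.14 | 0.00, -0.00, 0.00]
--
```

Request:
step_arm(
  moves=[-1,-0.6,-0.3,0,0,0,-1,-1,-0.6,-0.3,0,0,0,-1,-1,-0.6,-0.3,0,0,0,-1,-1,-0.6,-0.2,0,0,0,-1,-1,-0.6,-0.1,0,0,0,-1,-1,-0.6,-0.1,0,0,0,-1,-1,-0.6,-0.1,0,0,0,-1,-1,-0.65,0,0,0,0,-1],
)

```text
time: 20.25
tool_pos: [533.7, -77.4, 190.8]
tcp_rot: [3.123, -0.001, 1.548]
contact_force: [-0.0, -0.4, 0.1]
grip_width: 91.5
```

```bash
python3 -c "
from h import *
plan([(438,-205,195,1.54)])
"
```

```text
t20.25 tcp [533.7 -77.4 190.8] rpy [ 3.123e+00 -1.000e-03  1.548e+00] w91.5 F [-0.  -0.4  0.1] q [-0.29  0.39  1.56  0.01  1.18 -0.27]
1 [-0.93, -0.66, -0.04 | 0.04, -0.00, 0.02]
2 [-0.93, -0.66, -0.04 | 0.04, -0.00, 0.02]
3 [-0.93, -0.66, -0.04 | 0.04, -0.00, 0.02]
4 [-0.93, -0.66, -0.04 | 0.04, -0.00, 0.02]
5 [-0.93, -0.66, -0.04 | 0.04, -0.00, 0.02]
6 [-0.93, -0.66, -0.03 | 0.04, -0.00, 0.02]
7 [-0.93, -0.66, -0.03 | 0.04, -0.00, 0.02]
--
```

Request:
step_arm(
  moves=[-0.95,-0.65,0,0.05,0,0,-1,-0.95,-0.65,0,0.05,0,0,-1,-0.95,-0.65,0,0.05,0,0,-1,-0.95,-0.65,0,0.05,0,0,-1,-0.95,-0.65,0,0.05,0,0,-1,-0.9,-0.65,0,0.05,0,0,-1,-0.8,-0.6,0,0,0,0,-1,0,0,0,0,0,0,-1],
)

```text
time: 20.92
tool_pos: [435.1, -213.7, 194.5]
tcp_rot: [3.138, 0.004, 1.546]
contact_force: [0.2, 0.9, 0.4]
grip_width: 91.7
```

```bash
python3 -c "
from h import *
snap('wrist','w9');plan([(438,-205,100,1.54)])
"
```

```text
t20.97 tcp [ 435.9 -212.7  194.6] rpy [3.137e+00 3.000e-03 1.546e+00] w92.0 F [0.5 0.4 0.3] q [-0.61  0.3   1.69 -0.    1.15 -0.59]
1 [0.08, 0.01, 0.95 | 0.01, 0.01, 0.02]
2 [0.08, 0.02, 0.95 | 0.01, 0.01, 0.02]
3 [0.08, 0.02, 0.95 | 0.01, 0.01, 0.02]
4 [0.08, 0.02, 0.95 | 0.01, 0.01, 0.02]
5 [0.08, 0.02, 0.95 | 0.01, 0.01, 0.02]
--
```

View pics/w9.png

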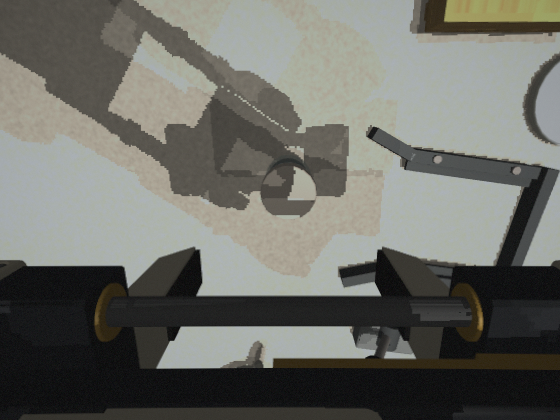

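```bash
python3 -c "
from h import *
o=get_obs();o['tool_pos']=np.array([435.3,-213.4,194.5]);o['tcp_rot']=np.array([3.138,.004,1.546])
print('C',onz('wrist',288.5,187.5,70,o))
for u,v in [(437,160),(516,170)]: print(onz('wrist',u,v,15,o).round(1))
plan([(438,-205,120,1.54)])
"
python3 -c "
import cv2;a=cv2.imread('pics/w9_raw.png');cv2.imwrite('pics/w9z.png',cv2.resize(a[110:290,330:560],None,fx=3.3,fy=3.3,interpolation=2))"
```

```text
C [ 437.41946646 -201.36820427   70.        ]
[ 589.  -190.1   15. ]
[ 670.3 -202.7   15. ]
t20.97 tcp [ 435.9 -212.7  194.6] rpy [3.137e+00 3.000e-03 1.546e+00] w92.0 F [0.5 0.4 0.3] q [-0.61  0.3   1.69 -0.    1.15 -0.59]
1 [0.10, 0.02, 0.93 | 0.01, 0.01, 0.02]
2 [0.10, 0.02, 0.93 | 0.01, 0.01, 0.02]
3 [0.10, 0.02, 0.93 | 0.01, 0.01, 0.02]
4 [0.10, 0.02, 0.93 | 0.01, 0.01, 0.02]
--
```

View pics/w9z.png

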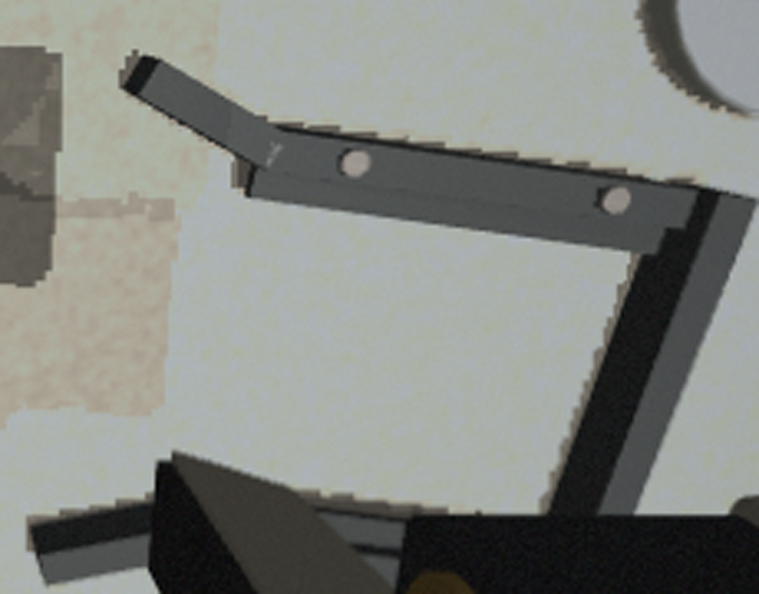

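Request:
step_arm(
  moves=[0.15,0.05,0.6,0,0,0,-1,0.15,0,0.95,0,0,0,-1,0.1,0,0.95,0,0,0,-1,0,0,0.95,0,0,0,-1,0,0,0.6,0,0,0,-1,0,0,0,0,0,0,-1],
)

```text
time: 21.47
tool_pos: [442.8, -202.5, 114.0]
tcp_rot: [3.128, 0.006, 1.545]
contact_force: [0.4, 0.1, -0.4]
grip_width: 92.0
```

```bash
python3 -c "
from h import *
plan([(438,-203,37,1.54)])
"
```

```text
t21.47 tcp [ 442.8 -202.5  114. ] rpy [3.128 0.006 1.545] w92.0 F [ 0.4  0.1 -0.4] q [-0.59  0.39  1.8   0.    0.94 -0.56]
1 [-0.00, -0.07, 0.96 | 0.05, 0.02, 0.02]
2 [-0.00, -0.07, 0.96 | 0.05, 0.02, 0.02]
3 [-0.01, -0.07, 0.96 | 0.05, 0.02, 0.02]
4 [-0.01, -0.06, 0.96 | 0.05, 0.02, 0.02]
--
```

Request:
step_arm(
  moves=[0,-0.1,0.95,0.08,0.02,0,-1,0,-0.1,0.95,0.05,0.02,0,-1,0,-0.1,0.95,0.05,0,0,-1,0,-0.05,0.8,0.05,0,0,-1,0,0,0,0,0,0,-0.3],
)

```text
time: 21.88
tool_pos: [441.7, -201.0, 42.5]
tcp_rot: [3.137, 0.006, 1.549]
contact_force: [-1.5, -0.2, 0.4]
grip_width: 88.4
```

```bash
python3 -c "
from h import *
plan([(438,-203,37,1.54)])
"
```

```text
t21.88 tcp [ 441.7 -201.    42.5] rpy [3.137 0.006 1.549] w88.4 F [-1.5 -0.2  0.4] q [-0.58  0.51  1.86 -0.    0.76 -0.56]
1 [-0.10, -0.18, 0.28 | 0.06, 0.09, 0.13]
--
```

Request:
step_arm(
  moves=[-0.1,-0.15,0.3,0.05,0.05,0,1,0,0,0,0,0,0,1,0,0,0,0,0,0,1,0,0,0,0,0,0,1,0,0,0,0,0,0,1,0,0,0,0,0,0,1],
)

```text
time: 22.38
tool_pos: [441.9, -203.6, 40.8]
tcp_rot: [3.135, 0.005, 1.55]
contact_force: [0.5, -0.1, -2.4]
grip_width: 49.8
```

```bash
python3 -c "
from h import *
plan([(438,-203,165,1.54),(633,14,165,1.54)])
"
```

```text
t22.38 tcp [ 441.9 -203.6   40.8] rpy [3.135 0.005 1.55 ] w49.8 F [ 0.5 -0.1 -2.4] q [-0.59  0.51  1.86 -0.    0.76 -0.57]
1 [-0.00, -0.02, -0.89 | 0.01, 0.01, 0.02]
2 [-0.00, -0.02, -0.89 | 0.01, 0.01, 0.02]
3 [0.00, -0.02, -0.89 | 0.01, 0.01, 0.02]
4 [0.00, -0.02, -0.89 | 0.01, 0.01, 0.02]
5 [0.00, -0.03, -0.89 | 0.01, 0.01, 0.02]
6 [0.00, -0.03, -0.89 | 0.01, 0.01, 0.02]
7 [0.00, -0.03, -0.89 | 0.01, 0.01, 0.02]
--
8 [0.86, 0.72, 0.00 | 0.00, 0.00, 0.00]
9 [0.86, 0.72, 0.00 | 0.00, 0.00, 0.00]
10 [0.86, 0.72, 0.00 | 0.00, 0.00, 0.00]
11 [0.86, 0.72, 0.00 | 0.00, 0.00, 0.00]
12 [0.86, 0.72, 0.00 | 0.00, 0.00, 0.00]
13 [0.86, 0.72, 0.00 | 0.00, 0.00, 0.00]
14 [0.86, 0.72, 0.00 | 0.00, 0.00, 0.00]
15 [0.86, 0.72, 0.00 | 0.00, 0.00, 0.00]
16 [0.86, 0.72, 0.00 | 0.00, 0.00, 0.00]
17 [0.86, 0.72, 0.00 | 0.00, 0.00, 0.00]
18 [0.86, 0.72, 0.00 | 0.00, 0.00, 0.00]
19 [0.86, 0.72, 0.00 | 0.00, 0.00, 0.00]
20 [0.86, 0.72, 0.00 | 0.00, 0.00, 0.00]
--
```

Request:
step_arm(
  moves=[0,0,-0.9,0,0,0,1,0,0,-1,0,0,0,1,0,0,-1,0,0,0,1,0.2,0,-1,0,0,0,1,0.5,0.3,-1,0,0,0,1,0.8,0.6,-0.8,0,0,0,1,0.9,0.7,-0.2,0,0,0,1,0.9,0.75,0,0,0,0,1],
)

```text
time: 23.05
tool_pos: [488.5, -138.6, 166.4]
tcp_rot: [3.135, 0.006, 1.543]
contact_force: [0.3, 1.2, -1.5]
grip_width: 49.6
```

Request:
step_arm(
  moves=[0.9,0.75,0,0,0,0,1,0.9,0.75,0,0,0,0,1,0.9,0.75,0,0,0,0,1,0.9,0.75,0,0,0,0,1,0.9,0.75,0,0,0,0,1,0.9,0.75,0,0,0,0,1,0.5,0.5,0,0,0,0,1],
)

```text
time: 23.63
tool_pos: [596.8, -15.9, 170.2]
tcp_rot: [3.129, 0.006, 1.542]
contact_force: [-0.3, 0.0, -1.2]
grip_width: 49.2
```

```bash
python3 -c "
from h import *
plan([(634,14,165,1.54)])
"
```

```text
t23.63 tcp [596.8 -15.9 170.2] rpy [3.129 0.006 1.542] w49.2 F [-0.3  0.  -1.2] q [-0.15  0.51  1.41 -0.    1.2  -0.12]
1 [0.52, 0.60, 0.09 | 0.06, 0.03, 0.01]
2 [0.52, 0.60, 0.09 | 0.06, 0.03, 0.01]
3 [0.52, 0.60, 0.09 | 0.06, 0.03, 0.01]
--
```

Request:
step_arm(
  moves=[0.5,0.6,0.2,0.05,0,0,1,0.5,0.6,0.4,0.05,0,0,1,0.4,0.5,0.4,0.05,0,0,1,0,0,0.6,0,0,0,1,0,0,0.6,0,0,0,1,0,0,0,0,0,0,1],
)

```text
time: 24.13
tool_pos: [635.6, 16.8, 125.7]
tcp_rot: [3.137, 0.005, 1.547]
contact_force: [-0.4, -0.6, -1.6]
grip_width: 49.7
```

```bash
python3 -c "
from h import *
plan([(633.5,14,82,1.54)]);snap('wrist','w10')
"
```

```text
t24.13 tcp [635.6  16.8 125.7] rpy [3.137 0.005 1.547] w49.7 F [-0.4 -0.6 -1.6] q [-0.09  0.63  1.34 -0.01  1.17 -0.07]
1 [-0.04, -0.04, 0.73 | 0.02, 0.03, 0.03]
2 [-0.04, -0.04, 0.73 | 0.02, 0.03, 0.03]
3 [-0.05, -0.03, 0.73 | 0.02, 0.03, 0.03]
--
```

View pics/w10.png

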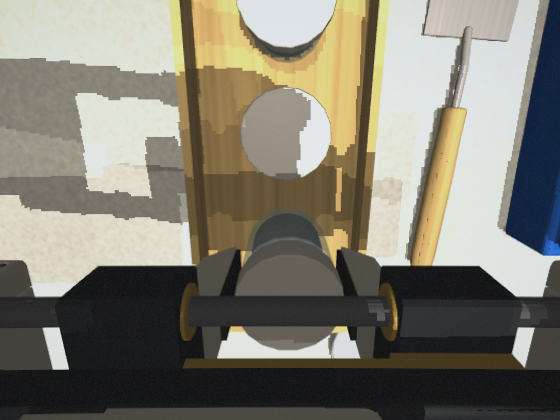

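```bash
python3 -c "
from h import *
o=get_obs();o['tool_pos']=np.array([635.6,16.8,125.7]);o['tcp_rot']=np.array([3.137,.005,1.547])
print('A',onz('wrist',286.5,133,100,o))
plan([(633.5,14,82,1.54)])"
```

```text
A [637.50327437  83.4741052  100.        ]
t24.18 tcp [636.   16.6 126.9] rpy [3.136 0.005 1.547] w49.5 F [-0.1  1.1 -1.4] q [-0.09  0.63  1.34 -0.01  1.17 -0.07]
1 [-0.04, -0.04, 0.75 | 0.03, 0.03, 0.03]
2 [-0.04, -0.04, 0.75 | 0.03, 0.03, 0.03]
3 [-0.04, -0.04, 0.75 | 0.03, 0.03, 0.03]
--
```

Request:
step_arm(
  moves=[0,-0.05,0.75,0.03,0.03,0.03,1,0,-0.05,0.85,0.03,0.03,0.03,1,0,-0.05,0.85,0.03,0,0,1,0,0,0,0,0,0,1,0,0,0,0,0,0,1],
)

```text
time: 24.6
tool_pos: [635.3, 15.6, 82.4]
tcp_rot: [3.135, 0.002, 1.541]
contact_force: [0.1, 0.2, -0.5]
grip_width: 49.3
```

```bash
python3 -c "
from h import *
plan([(634,16,71,1.54)])"
```

```text
t24.60 tcp [635.3  15.6  82.4] rpy [3.135e+00 2.000e-03 1.541e+00] w49.3 F [ 0.1  0.2 -0.5] q [-0.1   0.67  1.39 -0.    1.08 -0.07]
1 [0.02, -0.07, 0.57 | 0.10, 0.02, 0.02]
--
```

Request:
step_arm(
  moves=[0,-0.07,0.3,0.05,0,0,1,0,-0.05,0.2,0.03,0,0,1,0,0,0.1,0,0,0,1,0,0,0,0,0,0,1],
)

```text
time: 24.93
tool_pos: [634.7, 15.1, 73.8]
tcp_rot: [3.135, 0.002, 1.541]
contact_force: [-0.6, -0.2, -1.0]
grip_width: 49.6
```

Request:
step_arm(
  moves=[0,0,0.15,0,0,0,1,0,0,0.12,0,0,0,1],
)

```text
time: 25.1
tool_pos: [635.3, 15.1, 70.3]
tcp_rot: [3.133, 0.002, 1.541]
contact_force: [-7.9, 0.8, 17.0]
grip_width: 49.7
```

Request:
step_arm(
  moves=[0,0,0,0,0,0,-1,0,0,0,0,0,0,-1,0,0,0,0,0,0,-1,0,0,-0.3,0,0,0,-1,0,0,-0.9,0,0,0,-1,0,0,-1,0,0,0,-1,0,0,-1,0,0,0,-1,-0.5,-1,-1,0,0,0,-1],
)

```text
time: 25.77
tool_pos: [614.3, 7.1, 153.9]
tcp_rot: [3.138, 0.001, 1.542]
contact_force: [-1.5, -0.5, 1.2]
grip_width: 91.4
```

```bash
python3 -c "
from h import *
plan([(440,-150,230,1.54)])"
```

```text
t25.77 tcp [614.3   7.1 153.9] rpy [3.138e+00 1.000e-03 1.542e+00] w91.4 F [-1.5 -0.5  1.2] q [-0.11  0.56  1.37 -0.    1.2  -0.08]
1 [-0.74, -0.77, -0.35 | 0.00, 0.00, 0.00]
2 [-0.74, -0.77, -0.35 | 0.00, 0.00, 0.00]
3 [-0.74, -0.77, -0.35 | 0.00, 0.00, 0.00]
4 [-0.74, -0.77, -0.35 | 0.00, 0.00, 0.00]
5 [-0.74, -0.77, -0.35 | 0.00, 0.00, 0.00]
6 [-0.74, -0.77, -0.35 | 0.00, 0.00, 0.00]
7 [-0.74, -0.77, -0.35 | 0.00, 0.00, 0.00]
8 [-0.74, -0.77, -0.35 | 0.00, 0.00, 0.00]
9 [-0.74, -0.77, -0.35 | 0.00, 0.00, 0.00]
10 [-0.74, -0.77, -0.35 | 0.00, 0.00, 0.00]
11 [-0.74, -0.77, -0.35 | 0.00, 0.00, 0.00]
--
```

```bash
python3 -c "
from h import *
plan([(590,-360,270,1.54)])"
```

```text
t25.77 tcp [614.3   7.1 153.9] rpy [3.138e+00 1.000e-03 1.542e+00] w91.4 F [-1.5 -0.5  1.2] q [-0.11  0.56  1.37 -0.    1.2  -0.08]
1 [-0.97, -0.04, -0.30 | 0.00, 0.00, 0.00]
2 [-0.97, -0.04, -0.30 | 0.00, 0.00, 0.00]
3 [-0.97, -0.04, -0.30 | 0.00, 0.00, 0.00]
4 [-0.97, -0.03, -0.30 | 0.00, 0.00, 0.00]
5 [-0.97, -0.03, -0.30 | 0.00, 0.00, 0.00]
6 [-0.97, -0.03, -0.30 | 0.00, 0.00, 0.00]
7 [-0.97, -0.03, -0.30 | 0.00, 0.00, 0.00]
8 [-0.97, -0.03, -0.30 | 0.00, 0.00, 0.00]
9 [-0.97, -0.03, -0.30 | 0.00, 0.00, 0.00]
10 [-0.97, -0.03, -0.30 | 0.00, 0.00, 0.00]
11 [-0.97, -0.03, -0.30 | 0.00, 0.00, 0.00]
12 [-0.97, -0.03, -0.30 | 0.00, 0.00, 0.00]
13 [-0.97, -0.03, -0.31 | 0.00, 0.00, 0.00]
14 [-0.97, -0.03, -0.31 | 0.00, 0.00, 0.00]
15 [-0.97, -0.03, -0.31 | 0.00, 0.00, 0.00]
16 [-0.97, -0.03, -0.31 | 0.00, 0.00, 0.00]
17 [-0.97, -0.03, -0.31 | 0.00, 0.00, 0.00]
18 [-0.97, -0.03, -0.31 | 0.00, 0.00, 0.00]
19 [-0.97, -0.03, -0.31 | 0.00, 0.00, 0.00]
--
```

Request:
step_arm(
  moves=[-0.8,0,-0.6,0,0,0,-1,-0.95,0,-0.6,0,0,0,-1,-0.95,0,-0.5,0,0,0,-1,-0.95,0,-0.4,0,0,0,-1,-0.95,0,-0.4,0,0,0,-1,-0.95,0,-0.4,0,0,0,-1,-0.95,0,-0.4,0,0,0,-1,-0.95,0,-0.4,0,0,0,-1],
)

```text
time: 26.43
tool_pos: [608.4, -144.7, 240.4]
tcp_rot: [3.129, 0.002, 1.548]
contact_force: [0.4, -1.1, -0.2]
grip_width: 91.7
```

Request:
step_arm(
  moves=[-0.95,0,-0.3,0,0,0,-1,-0.95,0,-0.3,0,0,0,-1,-0.95,0,-0.3,0,0,0,-1,-0.95,0,-0.3,0,0,0,-1,-0.95,0,-0.2,0,0,0,-1,-0.95,0,-0.2,0,0,0,-1,-0.95,0,-0.1,0,0,0,-1,-0.95,0,0,0,0,0,-1],
)

```text
time: 27.1
tool_pos: [604.1, -304.7, 283.8]
tcp_rot: [3.122, 0.006, 1.548]
contact_force: [0.6, -0.2, -0.6]
grip_width: 91.5
```

Request:
step_arm(
  moves=[-0.9,0,0,0,0,0,-1,-0.5,0,0,0,0,0,-1,0,0,0,0,0,0,-1,0,0,0,0,0,0,-1],
)

```text
time: 27.43
tool_pos: [602.3, -338.1, 284.7]
tcp_rot: [3.121, 0.007, 1.543]
contact_force: [1.3, 1.3, -0.4]
grip_width: 91.9
```

```bash
python3 -c "
from h import *
o,_=snap('wrist','w11');print(list(o['tool_pos']),list(o['tcp_rot']));snap('top','t11');snap('scene','s11')"
```

```text
[np.float64(602.3045517523967), np.float64(-338.0825081200316), np.float64(284.71260580591087)] [np.float64(3.1209136483602604), np.float64(0.007480568894737694), np.float64(1.5432422711384401)]
```

View pics/w11.png

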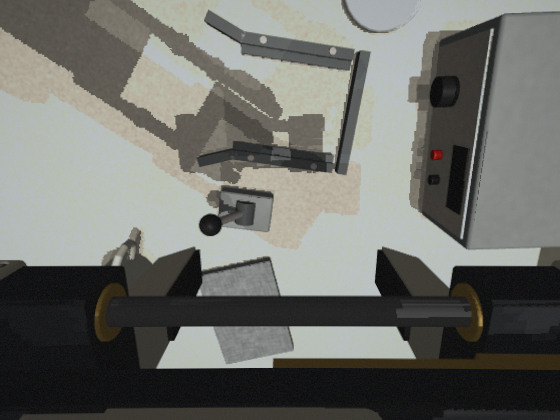

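View pics/t11.png

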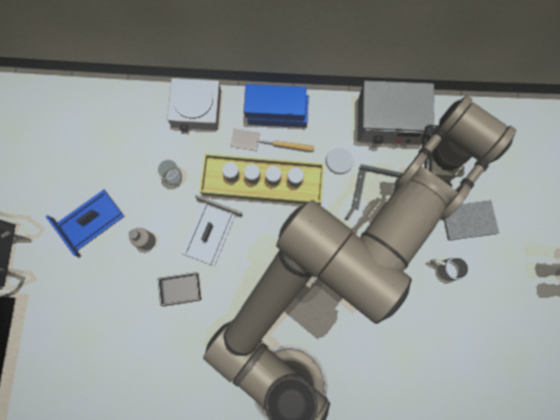

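View pics/s11.png

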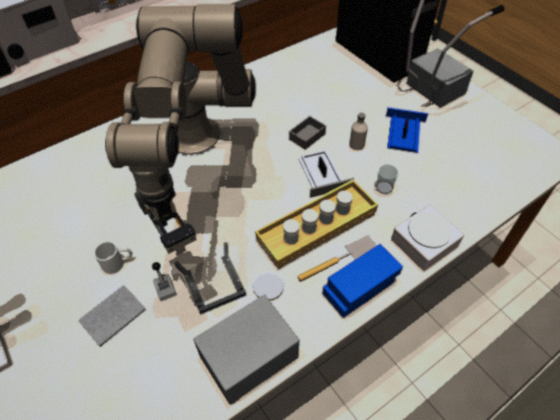

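```bash
python3 -c "
import cv2;a=cv2.imread('pics/w11_raw.png');cv2.imwrite('pics/w11z.png',cv2.resize(a[0:240,190:390],None,fx=2.5,fy=2.5,interpolation=2)[:600])
cv2.imwrite('pics/w11z.png',cv2.resize(a[0:150,190:390],None,fx=4,fy=4,interpolation=2))
cv2.imwrite('pics/w11y.png',cv2.resize(a[110:250,190:390],None,fx=4,fy=4,interpolation=2))"
```

```text
(no output)
```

View pics/w11z.png

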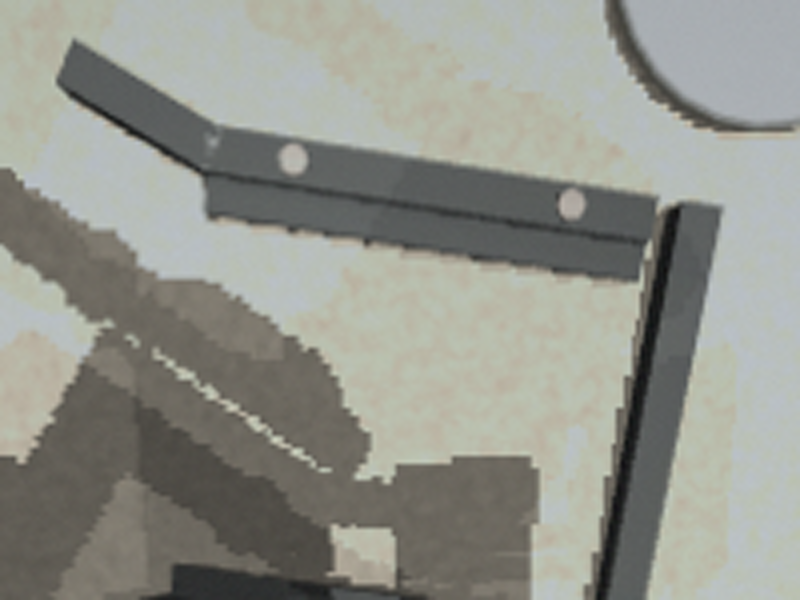

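View pics/w11y.png

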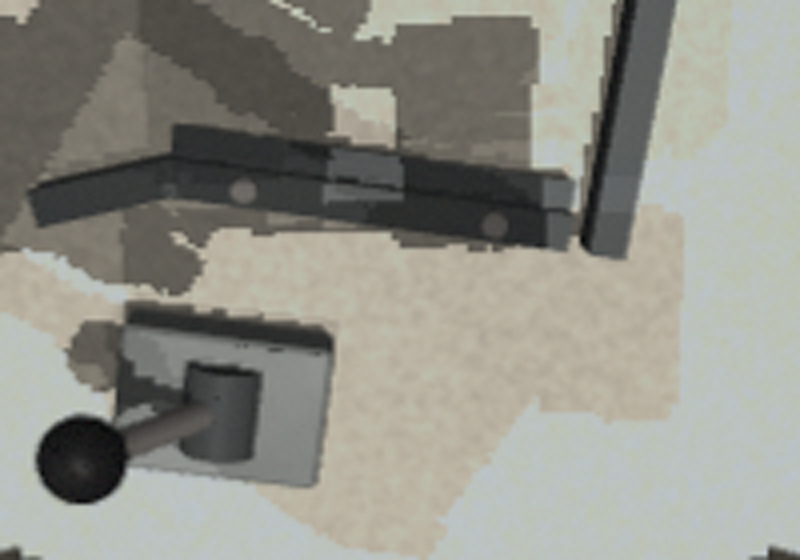

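```bash
cat > r.py <<'E'
from h import *
o=get_obs();o['tool_pos']=np.array([602.3,-338.1,284.7]);o['tcp_rot']=np.array([3.1209,.00748,1.5432])
Z=lambda x,y,z:onz('wrist',190+x/4,y/4,z,o);Y=lambda x,y,z:onz('wrist',190+x/4,110+y/4,z,o)
L=[Z(207,217,15),Z(640,282,15)];Rr=[Y(174,125,15),Y(573,175,15)]
b=[Z(293,158,22),Z(571,204,22),Y(243,190,22),Y(495,224,22)]
wl=[Z(205,172,22),Z(642,243,22)];wr=[Y(174,153,22),Y(573,213,22)]
st=[Z(680,203,22),Y(587,240,22)]
fl=[Z(75,40,22),Z(58,80,22),Y(28,190,22),Y(40,225,22)]
for n,q in [('lipL',L),('lipR',Rr),('bolt',b),('wallL',wl),('wallR',wr),('stop',st),('flare',fl)]:
    print(n,[x[:2].round(1) for x in q])
    d=q[1]-q[0];print('  ang',np.degrees(np.arctan2(d[1],d[0])).round(2),np.linalg.norm(d).round(1))
print('bolts R ang',np.degrees(np.arctan2(*(b[3]-b[2])[[1,0]])))
ball=Y(82,460,88);print('ball',ball)
E
python3 r.py
```

```text
lipL [array([ 558.4, -200.9]), array([ 686. , -221.7])]
  ang -9.26 129.3
lipR [array([ 540.8, -300.5]), array([ 667.5, -320.1])]
  ang -8.79 128.2
bolt [array([ 584.6, -187.2]), array([ 664., -201.]), array([ 561.9, -320.6]), array([ 641.7, -333.9])]
  ang -9.87 80.6
wallL [array([ 559.4, -190.2]), array([ 684.9, -211.9])]
  ang -9.79 127.4
wallR [array([ 541.1, -308.4]), array([ 666.6, -331.2])]
  ang -10.28 127.5
stop [array([ 695.5, -201.6]), array([ 671.3, -340.1])]
  ang -99.94 140.5
flare [array([ 526. , -156.8]), array([ 520.3, -166.4]), array([ 494.5, -318.6]), array([ 497. , -329.8])]
  ang -120.84 11.2
bolts R ang -9.477477296528953
ball [ 518.13435457 -385.46089888   88.        ]
```

```bash
python3 -c "
from h import *
plan([(520,0,240,2.18),(450,284,190,2.815)])"
```

```text
t27.58 tcp [ 602.6 -337.   284.8] rpy [3.121 0.007 1.545] w92.1 F [-0.3  0.7  0.1] q [-0.62  0.63  0.9   0.01  1.59 -0.6 ]
1 [0.93, -0.26, 0.11 | 0.01, 0.01, -0.51]
2 [0.94, -0.22, 0.11 | 0.01, 0.01, -0.51]
3 [0.95, -0.19, 0.11 | 0.01, 0.01, -0.51]
4 [0.95, -0.16, 0.12 | 0.01, 0.01, -0.51]
5 [0.96, -0.12, 0.12 | 0.01, 0.01, -0.51]
6 [0.96, -0.09, 0.12 | 0.01, 0.01, -0.51]
7 [0.96, -0.05, 0.12 | 0.01, 0.01, -0.51]
8 [0.96, -0.02, 0.12 | 0.01, 0.01, -0.51]
9 [0.96, 0.01, 0.12 | 0.01, 0.01, -0.51]
10 [0.96, 0.05, 0.12 | 0.01, 0.01, -0.51]
11 [0.96, 0.08, 0.12 | 0.01, 0.01, -0.51]
12 [0.96, 0.12, 0.12 | 0.01, 0.01, -0.51]
13 [0.95, 0.15, 0.12 | 0.01, 0.01, -0.51]
14 [0.95, 0.18, 0.12 | 0.01, 0.01, -0.51]
15 [0.94, 0.22, 0.12 | 0.01, 0.01, -0.51]
16 [0.93, 0.25, 0.12 | 0.01, 0.01, -0.51]
17 [0.92, 0.28, 0.12 | 0.01, 0.01, -0.51]
18 [0.91, 0.32, 0.12 | 0.01, 0.01, -0.51]
--
19 [0.97, 0.38, 0.18 | -0.00, 0.00, -0.65]
20 [0.96, 0.42, 0.18 | -0.00, 0.00, -0.65]
21 [0.94, 0.46, 0.18 | -0.00, 0.00, -0.65]
22 [0.91, 0.50, 0.18 | -0.00, 0.00, -0.65]
23 [0.89, 0.55, 0.18 | 0.00, 0.00, -0.65]
24 [0.87, 0.58, 0.18 | 0.00, 0.00, -0.65]
25 [0.84, 0.62, 0.18 | -0.00, 0.00, -0.65]
26 [0.81, 0.66, 0.18 | -0.00, 0.00, -0.65]
27 [0.78, 0.70, 0.18 | 0.00, 0.00, -0.65]
28 [0.75, 0.73, 0.18 | -0.00, 0.00, -0.65]
29 [0.71, 0.76, 0.18 | 0.00, 0.00, -0.65]
30 [0.68, 0.80, 0.18 | 0.00, 0.00, -0.65]
31 [0.64, 0.83, 0.18 | 0.00, 0.00, -0.65]
32 [0.60, 0.85, 0.18 | -0.00, 0.00, -0.65]
--
```

Request:
step_arm(
  moves=[0.95,-0.25,0.1,0,0,-0.5,-1,0.95,-0.2,0.1,0,0,-0.5,-1,0.95,-0.2,0.1,0,0,-0.5,-1,0.95,-0.15,0.1,0,0,-0.5,-1,0.95,-0.1,0.1,0,0,-0.5,-1,0.95,-0.1,0.1,0,0,-0.5,-1,0.95,-0.05,0.1,0,0,-0.5,-1,0.95,0,0.1,0,0,-0.5,-1],
)

```text
time: 28.25
tool_pos: [565.3, -176.0, 266.5]
tcp_rot: [3.122, 0.013, 1.841]
contact_force: [0.4, -1.0, 1.3]
grip_width: 91.6
```

Request:
step_arm(
  moves=[0.95,0,0.1,0,0,-0.5,-1,0.95,0.05,0.1,0,0,-0.5,-1,0.95,0.1,0.1,0,0,-0.5,-1,0.95,0.1,0.1,0,0,-0.5,-1,0.95,0.15,0.1,0,0,-0.5,-1,0.95,0.2,0.1,0,0,-0.5,-1,0.95,0.2,0.1,0,0,-0.5,-1,0.95,0.25,0.1,0,0,-0.5,-1],
)

```text
time: 28.92
tool_pos: [520.3, -10.9, 250.4]
tcp_rot: [3.123, 0.019, 2.146]
contact_force: [-0.7, -0.2, 0.5]
grip_width: 91.7
```

```bash
python3 -c "
from h import *
plan([(450,284,190,2.815)])"
```

```text
t28.92 tcp [520.3 -10.9 250.4] rpy [3.123 0.019 2.146] w91.7 F [-0.7 -0.2  0.5] q [-0.17  0.3   1.52 -0.    1.3  -0.74]
1 [0.96, 0.34, 0.19 | 0.01, 0.02, -0.64]
2 [0.94, 0.38, 0.19 | 0.01, 0.02, -0.64]
3 [0.92, 0.42, 0.19 | 0.01, 0.02, -0.64]
4 [0.90, 0.46, 0.19 | 0.01, 0.02, -0.64]
5 [0.88, 0.50, 0.19 | 0.01, 0.02, -0.64]
6 [0.86, 0.54, 0.19 | 0.01, 0.02, -0.64]
7 [0.83, 0.58, 0.20 | 0.01, 0.02, -0.64]
8 [0.80, 0.61, 0.20 | 0.01, 0.02, -0.64]
9 [0.78, 0.65, 0.20 | 0.01, 0.02, -0.64]
10 [0.75, 0.68, 0.20 | 0.01, 0.02, -0.64]
11 [0.71, 0.72, 0.20 | 0.01, 0.02, -0.64]
12 [0.68, 0.75, 0.20 | 0.01, 0.02, -0.64]
13 [0.65, 0.78, 0.20 | 0.01, 0.02, -0.64]
14 [0.61, 0.80, 0.20 | 0.01, 0.02, -0.64]
15 [0.58, 0.83, 0.20 | 0.01, 0.02, -0.64]
--
```

Request:
step_arm(
  moves=[0.95,0.35,0.1,0,0.05,-0.65,-1,0.95,0.4,0.15,0,0.05,-0.65,-1,0.9,0.4,0.2,0,0.05,-0.65,-1,0.9,0.45,0.2,0,0.05,-0.65,-1,0.9,0.5,0.2,0,0,-0.65,-1,0.85,0.55,0.2,0,0,-0.65,-1,0.85,0.55,0.2,0,0,-0.65,-1,0.8,0.6,0.2,0,0,-0.65,-1],
)

```text
time: 29.58
tool_pos: [472.9, 161.0, 223.1]
tcp_rot: [3.123, 0.014, 2.539]
contact_force: [0.0, -0.3, 0.7]
grip_width: 91.9
```

```bash
python3 -c "
from h import *
plan([(450,284,190,2.815)])"
```

```text
t29.58 tcp [472.9 161.  223.1] rpy [3.123 0.014 2.539] w91.9 F [ 0.  -0.3  0.7] q [ 0.17  0.29  1.62  0.    1.22 -0.8 ]
1 [0.74, 0.73, 0.28 | 0.04, 0.04, -0.66]
2 [0.71, 0.76, 0.28 | 0.04, 0.04, -0.66]
3 [0.67, 0.80, 0.28 | 0.04, 0.04, -0.66]
4 [0.63, 0.83, 0.28 | 0.04, 0.04, -0.66]
5 [0.59, 0.86, 0.28 | 0.04, 0.04, -0.66]
6 [0.55, 0.88, 0.28 | 0.04, 0.04, -0.66]
--
```

Request:
step_arm(
  moves=[0.75,0.75,0.1,0.04,0.04,-0.65,-1,0.7,0.75,0.1,0.04,0.04,-0.65,-1,0.65,0.8,0.1,0.04,0.04,-0.65,-1,0.65,0.85,0.1,0.04,0.04,-0.65,-1,0.6,0.85,0.1,0.04,0.04,-0.65,-1,0.5,0.85,0.1,0.04,0.04,-0.6,-1,0,0,0,0,0,0,-1,0,0,0,0,0,0,-1],
)

```text
time: 30.25
tool_pos: [439.1, 298.3, 212.8]
tcp_rot: [3.139, -0.0, 2.839]
contact_force: [0.3, 0.3, 1.0]
grip_width: 91.5
```

```bash
python3 -c "
from h import *
o,_=snap('wrist','w12');plan([(450,284,100,2.815)])"
```

```text
t30.30 tcp [439.1 298.1 212.8] rpy [ 3.139e+00 -1.000e-03  2.838e+00] w92.2 F [-0.1  0.2  0.8] q [ 0.45  0.36  1.53  0.    1.24 -0.82]
1 [-0.12, -0.09, 0.94 | 0.01, -0.00, 0.06]
2 [-0.12, -0.09, 0.94 | 0.01, -0.00, 0.06]
3 [-0.12, -0.09, 0.94 | 0.01, -0.00, 0.06]
4 [-0.12, -0.09, 0.94 | 0.01, -0.00, 0.06]
5 [-0.12, -0.08, 0.94 | 0.01, -0.00, 0.06]
6 [-0.12, -0.08, 0.94 | 0.01, -0.00, 0.06]
--
```

View pics/w12.png

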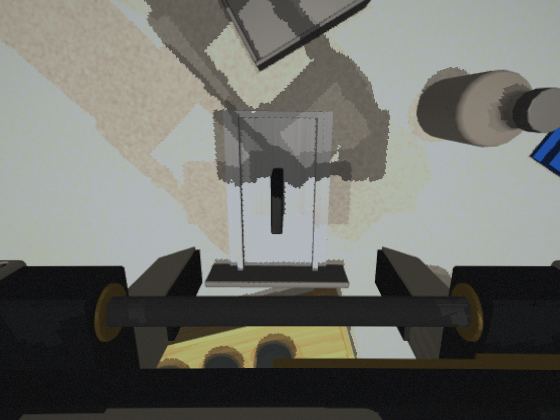

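```bash
python3 -c "
from h import *
o=get_obs();a=onz('wrist',278,169,56,o);b=onz('wrist',277,233,56,o);print(a,b,np.linalg.norm(a-b),(a+b)/2,np.arctan2(a[1]-b[1],a[0]-b[0]))
c=onz('wrist',205,286,45,o);d=onz('wrist',349,286,45,o);print(c,d,np.arctan2(d[1]-c[1],d[0]-c[0])+np.pi/2)"
```

```text
[415.99529112 296.43258642  56.        ] [478.28169638 275.24995542  56.        ] 65.78981788238522 [447.13849375 285.84127092  56.        ] 2.8137785484259785
[518.12131522 178.31926154  45.        ] [566.03957353 330.39882976  45.        ] 2.836352903248657
```

Request:
step_arm(
  moves=[-0.2,-0.15,0.7,0,0,0.1,0.1,-0.2,-0.1,0.95,0,0,0.1,0.1,-0.1,-0.1,0.95,0,0,0.05,0.1,-0.05,-0.1,0.95,0,0,0.05,0.1,0,0,0.95,0,0,0,0.1,0,0,0.8,0,0,0,0.1,0,0,0,0,0,0,0.1],
)

```text
time: 30.88
tool_pos: [449.0, 281.6, 107.0]
tcp_rot: [3.134, 0.006, 2.808]
contact_force: [0.1, -0.2, -0.0]
grip_width: 49.8
```

```bash
python3 -c "
from h import *
o,_=snap('wrist','w13');plan([(448,285,21,2.82)])"
```

```text
t30.93 tcp [449.7 281.9 108.4] rpy [3.133 0.008 2.808] w45.7 F [-0.2 -0.1  0.4] q [ 0.41  0.47  1.68  0.    0.98 -0.82]
1 [0.03, 0.02, 0.87 | 0.02, 0.02, -0.03]
2 [0.03, 0.02, 0.87 | 0.02, 0.02, -0.03]
3 [0.03, 0.02, 0.87 | 0.02, 0.02, -0.03]
4 [0.03, 0.02, 0.87 | 0.02, 0.02, -0.03]
5 [0.03, 0.02, 0.87 | 0.02, 0.02, -0.03]
--
```

View pics/w13.png

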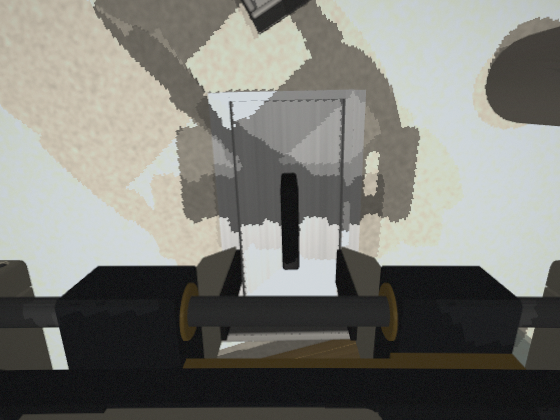

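Request:
step_arm(
  moves=[0,0.05,0.6,0.02,0.05,0,0.1,0,0,0.95,0.02,0.02,0,0.1,0,0,0.95,0,0,0,0.1,0,0,0.95,0,0,0,0.1,0,0,0.5,0,0,0,0.1,0,0,0,0,0,0,0.1],
)

```text
time: 31.43
tool_pos: [456.2, 283.9, 32.0]
tcp_rot: [3.126, 0.013, 2.804]
contact_force: [-0.4, 0.1, -0.9]
grip_width: 41.3
```

```bash
python3 -c "
from h import *
plan([(448,285,21,2.815)])"
```

```text
t31.43 tcp [456.2 283.9  32. ] rpy [3.126 0.013 2.804] w41.3 F [-0.4  0.1 -0.9] q [ 0.41  0.59  1.74  0.    0.8  -0.82]
1 [0.41, -0.09, 0.54 | 0.22, 0.18, -0.15]
--
```

Request:
step_arm(
  moves=[0.35,-0.05,0.4,0.2,0.15,-0.15,0.1,0.05,0,0.15,0,0,0,0.1,0,0,0,0,0,0,0.1],
)

```text
time: 31.68
tool_pos: [449.1, 286.2, 21.8]
tcp_rot: [3.14, 0.003, 2.815]
contact_force: [0.3, -0.5, -0.2]
grip_width: 41.1
```

```bash
python3 -c "
from h import *
plan([(448,285,21,2.815)])"
```

```text
t31.68 tcp [449.1 286.2  21.8] rpy [3.140e+00 3.000e-03 2.815e+00] w41.1 F [ 0.3 -0.5 -0.2] q [ 0.42  0.61  1.74 -0.    0.79 -0.82]
1 [0.03, -0.08, 0.04 | 0.02, 0.05, 0.00]
--
```

Request:
step_arm(
  moves=[0,0,0,0,0,0,1,0,0,0,0,0,0,1,0,0,0,0,0,0,1,0,0,0,0,0,0,1,0,0,-0.3,0,0,0,1,0,0,-0.8,0,0,0,1,0,0,-1,0,0,0,1,0,0,-1,0,0,0,1],
)

```text
time: 32.35
tool_pos: [445.1, 284.5, 83.2]
tcp_rot: [-3.135, -0.005, 2.816]
contact_force: [0.2, 0.3, -4.9]
grip_width: 11.7
```

```bash
python3 -c "
from h import *
plan([(440,270,200,2.6),(425,30,200,1.2),(396,-223,200,-0.169)])"
```

```text
t32.35 tcp [445.1 284.5  83.2] rpy [-3.135 -0.005  2.816] w11.7 F [ 0.2  0.3 -4.9] q [ 0.42  0.51  1.7  -0.    0.94 -0.82]
1 [0.01, -0.13, -0.97 | -0.02, -0.01, 0.51]
2 [0.00, -0.13, -0.97 | -0.02, -0.01, 0.51]
3 [-0.00, -0.13, -0.97 | -0.02, -0.01, 0.51]
4 [-0.01, -0.13, -0.97 | -0.02, -0.01, 0.51]
5 [-0.02, -0.13, -0.97 | -0.02, -0.01, 0.51]
6 [-0.02, -0.13, -0.97 | -0.02, -0.01, 0.51]
--
7 [-0.26, -0.51, -0.00 | 0.00, -0.00, 0.95]
8 [-0.30, -0.49, -0.00 | -0.00, -0.00, 0.95]
9 [-0.33, -0.47, -0.00 | -0.00, -0.00, 0.95]
10 [-0.36, -0.45, -0.00 | 0.00, -0.00, 0.95]
11 [-0.39, -0.42, -0.00 | -0.00, -0.00, 0.95]
12 [-0.42, -0.39, -0.00 | -0.00, -0.00, 0.95]
13 [-0.44, -0.37, -0.00 | -0.00, -0.00, 0.95]
14 [-0.46, -0.33, -0.00 | 0.00, -0.00, 0.95]
15 [-0.49, -0.30, -0.00 | -0.00, -0.00, 0.95]
16 [-0.50, -0.27, -0.00 | -0.00, -0.00, 0.95]
17 [-0.52, -0.24, -0.00 | -0.00, -0.00, 0.95]
18 [-0.54, -0.20, -0.00 | -0.00, -0.00, 0.95]
19 [-0.55, -0.16, -0.00 | -0.00, -0.00, 0.95]
20 [-0.56, -0.13, -0.00 | 0.00, -0.00, 0.95]
21 [-0.57, -0.09, -0.00 | 0.00, -0.00, 0.95]
22 [-0.57, -0.05, -0.00 
[... 457 characters left out ...]

33 [-0.51, 0.33, 0.00 | -0.00, -0.00, 0.93]
34 [-0.48, 0.37, 0.00 | -0.00, -0.00, 0.93]
35 [-0.46, 0.40, 0.00 | -0.00, -0.00, 0.93]
36 [-0.43, 0.43, 0.00 | -0.00, -0.00, 0.93]
37 [-0.40, 0.45, 0.00 | -0.00, -0.00, 0.93]
38 [-0.37, 0.48, 0.00 | -0.00, -0.00, 0.93]
39 [-0.34, 0.50, 0.00 | -0.00, -0.00, 0.93]
40 [-0.31, 0.52, 0.00 | -0.00, -0.00, 0.93]
41 [-0.27, 0.54, 0.00 | -0.00, -0.00, 0.93]
42 [-0.24, 0.56, 0.00 | 0.00, -0.00, 0.93]
43 [-0.20, 0.57, 0.00 | 0.00, -0.00, 0.93]
44 [-0.16, 0.58, 0.00 | 0.00, -0.00, 0.93]
45 [-0.12, 0.59, 0.00 | 0.00, -0.00, 0.93]
46 [-0.09, 0.60, 0.00 | 0.00, -0.00, 0.93]
47 [-0.05, 0.60, 0.00 | 0.00, -0.00, 0.93]
48 [-0.01, 0.61, 0.00 | 0.00, -0.00, 0.93]
--
```

Request:
step_arm(
  moves=[0,-0.1,-0.95,0,0,0.5,1,0,-0.1,-0.95,0,0,0.5,1,0,-0.1,-0.95,0,0,0.5,1,0,-0.1,-0.95,0,0,0.5,1,0,-0.1,-0.95,0,0,0.5,1,-0.1,-0.3,-0.6,0,0,0.7,1,-0.25,-0.5,0,0,0,0.95,1,-0.3,-0.5,0,0,0,0.95,1],
)

```text
time: 33.02
tool_pos: [435.2, 246.2, 198.4]
tcp_rot: [-3.132, -0.006, 2.447]
contact_force: [0.7, -1.4, -5.5]
grip_width: 11.8
```

Request:
step_arm(
  moves=[-0.35,-0.45,0,0,0,0.95,1,-0.35,-0.45,0,0,0,0.95,1,-0.4,-0.4,0,0,0,0.95,1,-0.4,-0.4,0,0,0,0.95,1,-0.45,-0.35,0,0,0,0.95,1,-0.45,-0.35,0,0,0,0.95,1,-0.5,-0.3,0,0,0,0.95,1,-0.5,-0.25,0,0,0,0.95,1],
)

```text
time: 33.68
tool_pos: [421.4, 150.3, 198.0]
tcp_rot: [-3.121, -0.002, 1.889]
contact_force: [-0.4, 0.2, -5.6]
grip_width: 11.6
```

```bash
python3 -c "
from h import *
plan([(425,30,200,1.2)])"
```

```text
t33.68 tcp [421.4 150.3 198. ] rpy [-3.121e+00 -2.000e-03  1.889e+00] w11.6 F [-0.4  0.2 -5.6] q [ 0.17  0.24  1.75 -0.    1.17 -0.15]
1 [-0.52, -0.16, -0.01 | -0.03, 0.01, 0.90]
2 [-0.53, -0.12, -0.01 | -0.03, 0.01, 0.90]
3 [-0.54, -0.09, -0.01 | -0.03, 0.01, 0.90]
4 [-0.54, -0.06, -0.01 | -0.03, 0.01, 0.90]
5 [-0.55, -0.02, -0.01 | -0.03, 0.01, 0.90]
6 [-0.55, 0.01, -0.01 | -0.03, 0.01, 0.90]
7 [-0.54, 0.05, -0.01 | -0.03, 0.01, 0.90]
8 [-0.54, 0.08, -0.01 | -0.03, 0.01, 0.90]
9 [-0.53, 0.12, -0.01 | -0.03, 0.01, 0.90]
10 [-0.53, 0.15, -0.01 | -0.03, 0.01, 0.90]
11 [-0.52, 0.18, -0.01 | -0.03, 0.01, 0.90]
--
```

Request:
step_arm(
  moves=[-0.5,-0.15,0,0,0,0.9,1,-0.55,-0.1,0,0,0,0.9,1,-0.55,-0.1,0,0,0,0.9,1,-0.55,-0.05,0,0,0,0.9,1,-0.55,0,0,0,0,0.9,1,-0.55,0,0,0,0,0.9,1,-0.55,0.05,0,0,0,0.9,1,-0.55,0.1,0,0,0,0.9,1],
)

```text
time: 34.35
tool_pos: [417.5, 57.8, 197.0]
tcp_rot: [-3.113, 0.01, 1.359]
contact_force: [-0.3, 0.5, -5.1]
grip_width: 11.8
```

```bash
python3 -c "
from h import *
plan([(396,-223,200,-0.169)])"
```

```text
t34.35 tcp [417.5  57.8 197. ] rpy [-3.113  0.01   1.359] w11.8 F [-0.3  0.5 -5.1] q [-0.04  0.2   1.81 -0.01  1.16  0.17]
1 [-0.61, 0.08, -0.00 | -0.01, 0.02, 0.95]
2 [-0.60, 0.12, -0.00 | -0.01, 0.02, 0.95]
3 [-0.59, 0.16, -0.00 | -0.01, 0.02, 0.95]
4 [-0.58, 0.20, -0.00 | -0.01, 0.02, 0.95]
5 [-0.56, 0.24, -0.01 | -0.01, 0.02, 0.95]
6 [-0.55, 0.28, -0.01 | -0.01, 0.02, 0.95]
7 [-0.53, 0.31, -0.01 | -0.01, 0.02, 0.95]
8 [-0.51, 0.35, -0.01 | -0.01, 0.02, 0.95]
9 [-0.48, 0.38, -0.01 | -0.01, 0.02, 0.95]
10 [-0.46, 0.41, -0.01 | -0.01, 0.02, 0.95]
11 [-0.43, 0.44, -0.01 | -0.01, 0.02, 0.95]
12 [-0.40, 0.47, -0.01 | -0.01, 0.02, 0.95]
13 [-0.36, 0.49, -0.01 | -0.01, 0.02, 0.95]
14 [-0.33, 0.51, -0.01 | -0.01, 0.02, 0.95]
15 [-0.30, 0.54, -0.01 | -0.01, 0.02, 0.95]
16 [-0.26, 0.55, -0.01 | -0.01, 0.02, 0.95]
17 [-0.22, 0.57, -0.01 | -0.01, 0.02, 0.95]
18 [-0.18, 0.58, -0.01 | -0.01, 0.02, 0.95]
19 [-0.15, 0.59, -0.01 | -0.01, 0.02, 0.95]
20 [-0.11, 0.60, -0.01 | -0.01, 0.02, 0.95]
21 [-0.07, 0.61, -0.01 | -0.01, 0.02, 0.95]
22 [-0.02, 0.61, -0.01 | -0.01, 0.02, 0.95]
23 [0.02, 0.61, -0.01 | -0.01, 0.02, 0.95]
--
```

Request:
step_arm(
  moves=[-0.6,0.1,0,0,0.02,0.95,1,-0.6,0.1,0,0,0.02,0.95,1,-0.6,0.15,0,0,0.02,0.95,1,-0.6,0.2,0,0,0.02,0.95,1,-0.55,0.25,0,0,0.02,0.95,1,-0.55,0.3,0,0,0.02,0.95,1,-0.55,0.3,0,0,0.02,0.95,1,-0.5,0.35,0,0,0.02,0.95,1],
)

```text
time: 35.02
tool_pos: [403.0, -43.9, 196.2]
tcp_rot: [-3.112, 0.016, 0.801]
contact_force: [0.5, 0.6, -4.8]
grip_width: 12.4
```

Request:
step_arm(
  moves=[-0.5,0.4,0,0,0.02,0.95,1,-0.45,0.4,0,0,0.02,0.95,1,-0.45,0.45,0,0,0.02,0.95,1,-0.4,0.45,0,0,0.02,0.95,1,-0.35,0.5,0,0,0.02,0.95,1,-0.35,0.5,0,0,0.02,0.95,1,-0.3,0.55,0,0,0.02,0.95,1,-0.25,0.55,0,0,0.02,0.95,1],
)

```text
time: 35.68
tool_pos: [385.8, -144.5, 194.4]
tcp_rot: [-3.116, 0.023, 0.241]
contact_force: [0.5, 0.4, -5.2]
grip_width: 11.8
```

```bash
python3 -c "
from h import *
plan([(396,-223,200,-0.169)])"
```

```text
t35.68 tcp [ 385.8 -144.5  194.4] rpy [-3.116  0.023  0.241] w11.8 F [ 0.5  0.4 -5.2] q [-0.55  0.19  1.84  0.    1.15  0.78]
1 [-0.06, 0.56, -0.05 | -0.04, 0.06, 0.84]
2 [-0.03, 0.56, -0.05 | -0.04, 0.06, 0.84]
3 [0.00, 0.56, -0.05 | -0.04, 0.06, 0.84]
4 [0.04, 0.56, -0.05 | -0.04, 0.06, 0.84]
5 [0.07, 0.56, -0.05 | -0.04, 0.06, 0.84]
6 [0.10, 0.56, -0.04 | -0.04, 0.06, 0.84]
7 [0.13, 0.55, -0.04 | -0.04, 0.06, 0.84]
--
```

Request:
step_arm(
  moves=[-0.05,0.55,0,-0.04,0.06,0.85,1,0,0.55,0,-0.04,0.06,0.85,1,0,0.55,0,-0.04,0.06,0.85,1,0.05,0.55,0,-0.04,0.06,0.85,1,0.1,0.55,0,-0.04,0.06,0.8,1,0.1,0.5,0,-0.04,0.06,0.8,1,0.1,0.3,0,-0.04,0.06,0.4,1,0,0,0,0,0,0,1],
)

```text
time: 36.35
tool_pos: [392.4, -218.4, 192.0]
tcp_rot: [-3.138, 0.004, -0.162]
contact_force: [-0.3, -0.4, -5.9]
grip_width: 12.0
```

```bash
python3 -c "
from h import *
plan([(396,-223,120,-0.169),(396,-223,40,-.169)]);o,_=snap('wrist','w14');print(list(o['tool_pos']),list(o['tcp_rot']));snap('top','t14')"
```

```text
t36.35 tcp [ 392.4 -218.4  192. ] rpy [-3.138  0.004 -0.162] w12.0 F [-0.3 -0.4 -5.9] q [-0.68  0.24  1.77  0.    1.13  1.05]
1 [0.06, 0.05, 0.90 | -0.01, 0.02, 0.02]
2 [0.06, 0.05, 0.90 | -0.01, 0.02, 0.02]
3 [0.06, 0.05, 0.90 | -0.01, 0.02, 0.02]
4 [0.05, 0.05, 0.90 | -0.01, 0.02, 0.02]
--
5 [0.00, -0.00, 0.80 | 0.00, 0.00, 0.00]
6 [0.00, -0.00, 0.80 | 0.00, 0.00, 0.00]
7 [0.00, -0.00, 0.80 | 0.00, 0.00, 0.00]
8 [0.00, -0.00, 0.80 | 0.00, 0.00, 0.00]
9 [0.00, -0.00, 0.80 | 0.00, 0.00, 0.00]
--
[np.float64(392.44339474598695), np.float64(-218.376574982064), np.float64(192.0029283935785)] [np.float64(-3.1376283082793712), np.float64(0.004414986808187749), np.float64(-0.16237677506219583)]
```

View pics/w14.png

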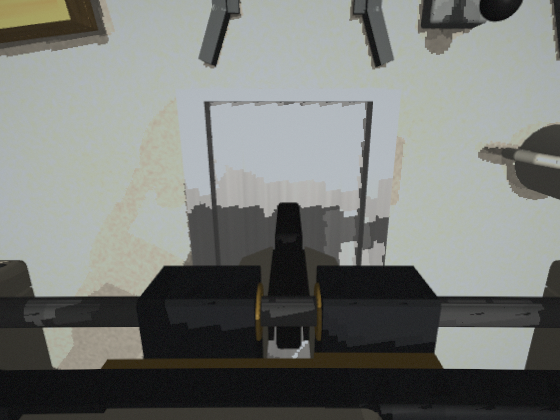

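View pics/t14.png

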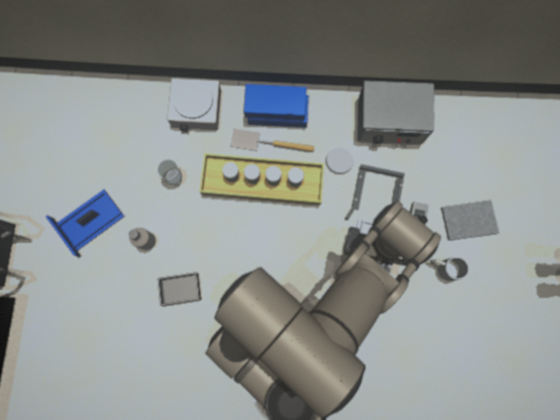

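Request:
step_arm(
  moves=[0.05,0.05,0.6,0,0.02,0.02,1,0.05,0.05,0.9,0,0.02,0.02,1,0.05,0.05,0.9,0,0,0,1,0,0,0.9,0,0,0,1,0,0,0.9,0,0,0,1,0,0,0.9,0,0,0,1,0,0,0.9,0,0,0,1,0,0,0,0,0,0,1],
)

```text
time: 37.12
tool_pos: [395.3, -215.2, 69.6]
tcp_rot: [-3.136, -0.0, -0.148]
contact_force: [-1.8, 0.8, -5.4]
grip_width: 11.6
```

```bash
python3 -c "
from h import *
plan([(396,-223,26,-.169)]);o,_=snap('wrist','w15');print(list(o['tool_pos']),list(o['tcp_rot']))"
```

```text
t37.12 tcp [ 395.3 -215.2   69.6] rpy [-3.136 -0.    -0.148] w11.6 F [-1.8  0.8 -5.4] q [-0.67  0.42  1.93  0.01  0.8   1.04]
1 [0.03, 0.13, 0.73 | -0.03, -0.00, 0.10]
2 [0.03, 0.13, 0.73 | -0.03, -0.00, 0.10]
3 [0.03, 0.13, 0.73 | -0.03, -0.00, 0.10]
--
[np.float64(395.30036391437136), np.float64(-215.21916904588642), np.float64(69.56430496368068)] [np.float64(-3.136114938160952), np.float64(-0.0003719652081144442), np.float64(-0.1480596267120493)]
```

View pics/w15.png

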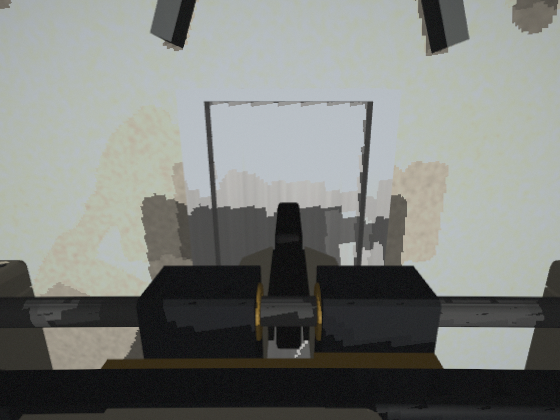

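```bash
python3 -c "
from h import *
o=get_obs();o['tool_pos']=np.array([395.3,-215.2,69.6]);o['tcp_rot']=np.array([-3.136,0,-.148])
a=onz('wrist',184,46,22,o);b=onz('wrist',429,52,22,o);a2=onz('wrist',195,0,22,o);b2=onz('wrist',421,0,22,o)
print(a,b,(a+b)/2,np.linalg.norm(a-b));print(a2,b2,(a2+b2)/2)
c=onz('wrist',207,102,66,o);d=onz('wrist',371,102,66,o);print(c,d,(c+d)/2)
yaw=-.169;u=np.array([np.cos(yaw),np.sin(yaw)]);v=np.array([-u[1],u[0]])
for p in ((a+b)/2,(a2+b2)/2,(c+d)/2,o['tool_pos']): print(p[:2]@u,p[:2]@v)
"
```

```text
[ 516.0228512  -172.98091237   22.        ] [ 492.46417297 -308.74403195   22.        ] [ 504.24351208 -240.86247216   22.        ] 137.79200250955785
[ 536.97700541 -184.37854335   22.        ] [ 518.68294932 -304.88627795   22.        ] [ 527.82997736 -244.63241065   22.        ]
[ 483.05519415 -189.40750341   66.        ] [ 471.83410682 -264.66114348   66.        ] [ 477.44465048 -227.03432344   66.        ]
537.5720530446292 -152.61892987833775
561.4565838589972 -152.36799462740024
508.82913389258687 -143.49526402707252
425.8642668386853 -145.6459962716073
```

Request:
step_arm(
  moves=[0.03,0.2,0.5,-0.03,0,0.15,1,0.03,0.15,0.6,-0.03,0,0.1,1,0.03,0.1,0.6,0,0,0.05,1,0,0,0.1,0,0,0,1,0,0,0,0,0,0,1],
)

```text
time: 37.58
tool_pos: [399.9, -227.2, 37.5]
tcp_rot: [3.137, -0.01, -0.168]
contact_force: [-0.4, 0.6, -6.1]
grip_width: 11.7
```

```bash
cat >> h.py <<'E'
def rail():
    o=get_obs();yaw=-.169;u=np.array([np.cos(yaw),np.sin(yaw)]);v=np.array([-u[1],u[0]])
    p=o['tool_pos'];print('rail u %.1f v %.1f'%(p[:2]@u-627,p[:2]@v+153),'z %.1f'%p[2],'yawerr %.3f'%(o['tcp_rot'][2]-yaw),'rp',o['tcp_rot'][:2].round(3),'F',o['contact_force'].round(1),'t%.2f'%o['time'])
E
python3 -c "
from h import *
rail();plan([(396,-223,22,-.169)])"
```

```text
rail u -194.5 v -3.7 z 37.5 yawerr 0.001 rp [ 3.137 -0.01 ] F [-0.4  0.6 -6.1] t37.58
t37.58 tcp [ 399.9 -227.2   37.5] rpy [ 3.137 -0.01  -0.168] w11.7 F [-0.4  0.6 -6.1] q [-0.68  0.48  1.94  0.    0.71  1.05]
1 [-0.24, -0.18, 0.77 | 0.06, -0.14, 0.02]
--
```

Request:
step_arm(
  moves=[0,-0.15,0.35,0.06,-0.12,0,1,0,0,0.25,0,0,0,1,0,0,0,0,0,0,1,0,0,0,0,0,0,1],
)

```text
time: 37.92
tool_pos: [403.4, -224.9, 29.7]
tcp_rot: [3.139, -0.008, -0.168]
contact_force: [-0.3, -0.6, -5.0]
grip_width: 11.7
```

```bash
python3 -c "
from h import *
rail()"
```

```text
rail u -191.6 v -0.8 z 29.7 yawerr 0.001 rp [ 3.139 -0.008] F [-0.3 -0.6 -5. ] t37.92
```

Request:
step_arm(
  moves=[0,0.04,0.25,0,-0.1,0,1,0,0,0.2,0,-0.1,0,1,0,0,0,0,0,0,1],
)

```text
time: 38.17
tool_pos: [405.3, -225.6, 25.7]
tcp_rot: [3.137, 0.002, -0.168]
contact_force: [-1.0, -0.6, -5.8]
grip_width: 11.9
```

```bash
python3 -c "
from h import *
rail()"
```

```text
rail u -189.5 v -1.2 z 25.7 yawerr 0.001 rp [3.137e+00 2.000e-03] F [-1.  -0.6 -5.8] t38.17
```

Request:
step_arm(
  moves=[0,0.02,0.15,0,0,0,1,0,0,0.12,0,0,0,1,0,0,0,0,0,0,1],
)

```text
time: 38.42
tool_pos: [406.4, -226.2, 24.6]
tcp_rot: [3.136, -0.001, -0.167]
contact_force: [0.2, -0.3, -5.7]
grip_width: 11.9
```

```bash
python3 -c "
from h import *
rail()"
```

```text
rail u -188.4 v -1.6 z 24.6 yawerr 0.002 rp [ 3.136e+00 -1.000e-03] F [ 0.2 -0.3 -5.7] t38.42
```

Request:
step_arm(
  moves=[0,-0.07,0.2,0.05,0,0,1,0,0,0.15,0,0,0,1],
)

```text
time: 38.58
tool_pos: [408.2, -226.5, 21.7]
tcp_rot: [3.136, -0.006, -0.167]
contact_force: [-7.7, 12.8, 39.1]
grip_width: 12.1
```

```bash
python3 -c "
from h import *
rail();o,_=snap('wrist','w16');print(list(o['tool_pos']),list(o['tcp_rot']))"
```

```text
rail u -186.6 v -1.6 z 21.7 yawerr 0.002 rp [ 3.136 -0.006] F [-7.7 12.8 39.1] t38.58
[np.float64(408.15652888751794), np.float64(-226.5270729221348), np.float64(21.65847808644504)] [np.float64(3.1361440567338845), np.float64(-0.006222547159034253), np.float64(-0.16699507162309057)]
```

View pics/w16.png

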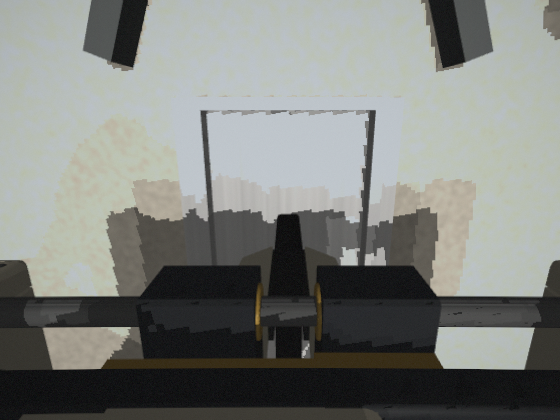

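Request:
step_arm(
  moves=[0,0,-0.12,0,0,0,1,0.3,0,-0.02,0,0,0,1,0.5,0,0,0,0,0,1,0.5,0,0,0,0,0,1],
)

```text
time: 38.97
tool_pos: [434.1, -230.8, 23.7]
tcp_rot: [3.137, -0.005, -0.168]
contact_force: [0.5, 0.5, -5.1]
grip_width: 12.0
```

```bash
python3 -c "
from h import *
rail()"
```

```text
rail u -160.3 v -1.5 z 23.7 yawerr 0.001 rp [ 3.137 -0.005] F [ 0.5  0.5 -5.1] t38.97
```

Request:
step_arm(
  moves=[0.4,-0.06,0.03,0,0,0,1,0.4,-0.04,0.02,0,0,0,1,0.4,0,0,0,0,0,1,0,0,0,0,0,0,1],
)

```text
time: 39.3
tool_pos: [461.9, -233.4, 21.7]
tcp_rot: [3.137, -0.002, -0.167]
contact_force: [1.9, -1.6, 0.3]
grip_width: 11.7
```

```bash
python3 -c "
from h import *
rail()"
```

```text
rail u -132.4 v 0.6 z 21.7 yawerr 0.002 rp [ 3.137e+00 -2.000e-03] F [ 1.9 -1.6  0.3] t39.30
```

```bash
python3 -c "
from h import *
o,_=snap('wrist','w17')"
```

```text
(no output)
```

View pics/w17.png

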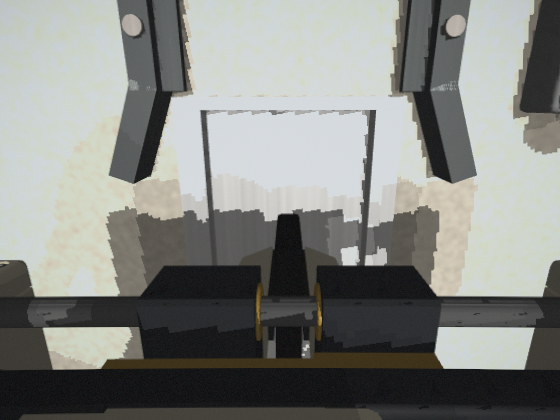

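Request:
step_arm(
  moves=[-0.1,0.15,-0.05,0,0,0.2,1,0,0.05,0,0,0,0.1,1,0,0,0,0,0,0,1],
)

```text
time: 39.6
tool_pos: [459.3, -236.7, 21.7]
tcp_rot: [3.138, -0.002, -0.19]
contact_force: [0.2, 1.0, 1.2]
grip_width: 11.9
```

```bash
python3 -c "
from h import *
rail();o,_=snap('wrist','w18',(90,0,490,300),2)"
```

```text
rail u -134.4 v -3.1 z 21.7 yawerr -0.021 rp [ 3.138e+00 -2.000e-03] F [0.2 1.  1.2] t39.60
```

View pics/w18.png

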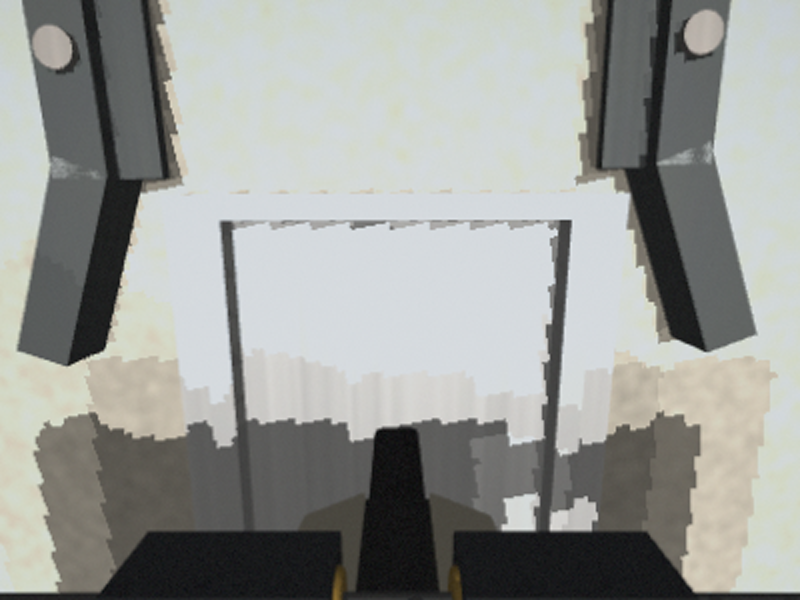

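Request:
step_arm(
  moves=[0,-0.05,-0.03,0,0,-0.3,1,0,0,0,0,0,0,1,0,0,0,0,0,0,1],
)

```text
time: 39.9
tool_pos: [458.7, -235.4, 21.8]
tcp_rot: [3.138, -0.001, -0.167]
contact_force: [0.4, -0.9, -2.4]
grip_width: 11.9
```

```bash
python3 -c "
from h import *
rail();o,_=snap('wrist','w19',(90,0,490,300),2)"
```

```text
rail u -135.2 v -1.9 z 21.8 yawerr 0.002 rp [ 3.138e+00 -1.000e-03] F [ 0.4 -0.9 -2.4] t39.90
```

View pics/w19.png

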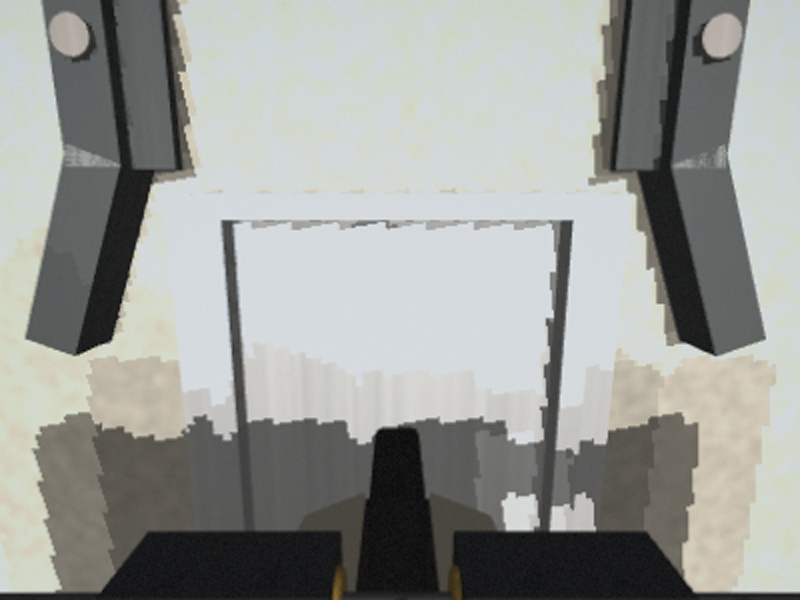

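Request:
step_arm(
  moves=[0.3,0,0,0,0,0,1,0.4,0,0,0,0,0,1,0.4,0,0,0,0,0,1,0.4,0,0,0,0,0,1],
)

```text
time: 40.28
tool_pos: [488.6, -240.3, 22.0]
tcp_rot: [3.139, 0.002, -0.167]
contact_force: [-1.1, -0.2, -3.1]
grip_width: 11.8
```

```bash
python3 -c "
from h import *
rail()"
```

```text
rail u -104.9 v -1.7 z 22.0 yawerr 0.002 rp [3.139e+00 2.000e-03] F [-1.1 -0.2 -3.1] t40.28
```

Smooth. Continue.

Request:
step_arm(
  moves=[0.4,0.01,0,0,0,0,1,0.4,0.01,0,0,0,0,1,0.4,0,0,0,0,0,1,0.4,0,0,0,0,0,1],
)

```text
time: 40.62
tool_pos: [524.8, -246.7, 21.8]
tcp_rot: [3.139, 0.002, -0.166]
contact_force: [-2.6, -0.4, -1.0]
grip_width: 11.8
```

```bash
python3 -c "
from h import *
rail()"
```

```text
rail u -68.2 v -1.9 z 21.8 yawerr 0.003 rp [3.139e+00 2.000e-03] F [-2.6 -0.4 -1. ] t40.62
```

Request:
step_arm(
  moves=[0.4,0,0,0,0,0,1,0.4,0,0,0,0,0,1,0.4,0,0,0,0,0,1,0.3,0,0,0,0,0,1],
)

```text
time: 40.95
tool_pos: [559.2, -252.1, 21.8]
tcp_rot: [3.138, 0.001, -0.165]
contact_force: [-1.7, -0.4, -0.6]
grip_width: 11.7
```

```bash
python3 -c "
from h import *
rail();o,_=snap('wrist','w20')"
```

```text
rail u -33.3 v -1.4 z 21.8 yawerr 0.004 rp [3.138e+00 1.000e-03] F [-1.7 -0.4 -0.6] t40.95
```

View pics/w20.png

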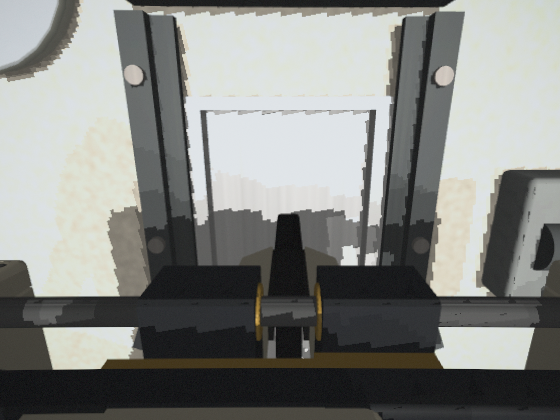

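Request:
step_arm(
  moves=[0.3,0,0,0,0,0.03,1,0.3,0,0,0,0,0.03,1,0.3,0,0,0,0,0,1,0.3,0,0,0,0,0,1],
)

```text
time: 41.33
tool_pos: [584.7, -256.0, 21.8]
tcp_rot: [3.138, 0.002, -0.169]
contact_force: [-2.1, -0.4, -0.5]
grip_width: 12.0
```

```bash
python3 -c "
from h import *
rail()"
```

```text
rail u -7.6 v -1.1 z 21.8 yawerr -0.000 rp [3.138e+00 2.000e-03] F [-2.1 -0.4 -0.5] t41.33
```

Request:
step_arm(
  moves=[0.2,0,0,0,0,0,1,0.2,0,0,0,0,0,1,0.2,0,0,0,0,0,1],
)

```text
time: 41.58
tool_pos: [598.1, -258.3, 21.8]
tcp_rot: [3.138, 0.002, -0.169]
contact_force: [-2.2, 0.1, -0.6]
grip_width: 11.9
```

```bash
python3 -c "
from h import *
rail()"
```

```text
rail u 6.0 v -1.1 z 21.8 yawerr 0.000 rp [3.138e+00 2.000e-03] F [-2.2  0.1 -0.6] t41.58
```

Request:
step_arm(
  moves=[0.15,0,0,0,0,0,1,0.15,0,0,0,0,0,1],
)

```text
time: 41.75
tool_pos: [599.2, -258.3, 21.6]
tcp_rot: [3.14, 0.016, -0.168]
contact_force: [-17.5, 1.0, 10.3]
grip_width: 12.2
```

```bash
python3 -c "
from h import *
rail();o,_=snap('wrist','w21',(90,0,490,300),2)"
```

```text
rail u 7.1 v -0.9 z 21.6 yawerr 0.001 rp [3.14  0.016] F [-17.5   1.   10.3] t41.75
```

View pics/w21.png

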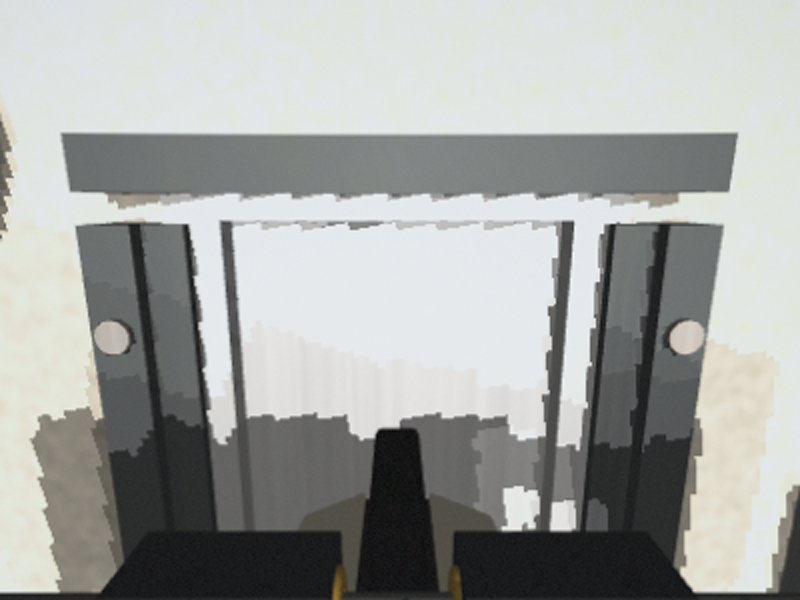

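Request:
step_arm(
  moves=[0.15,0,0,0,0,0,1,0.2,0,0,0,0,0,1],
)

```text
time: 41.97
tool_pos: [599.3, -258.3, 21.5]
tcp_rot: [-3.141, 0.033, -0.168]
contact_force: [-19.4, 3.2, 10.5]
grip_width: 11.7
```

```bash
python3 -c "
from h import *
rail()"
```

```text
rail u 7.2 v -0.8 z 21.5 yawerr 0.001 rp [-3.141  0.033] F [-19.4   3.2  10.5] t41.97
```

Request:
step_arm(
  moves=[0,0,0,0,0,0,0.1,0,0,0,0,0,0,0.1,0,0,0,0,0,0,0.1,0,0,-0.6,0,0,0,0.1,0,0,-0.9,0,0,0,0.1,0,0,-1,0,0.2,0,0.1,0,0,-1,0,0.2,0,0.1,0,0,-1,0,0,0,0.1],
)

```text
time: 42.63
tool_pos: [602.2, -258.4, 113.3]
tcp_rot: [-3.14, 0.006, -0.169]
contact_force: [0.0, -0.2, -0.5]
grip_width: 41.3
```

```bash
python3 -c "
from h import *
rail();o,_=snap('wrist','w22');print(list(o['tool_pos']),list(o['tcp_rot']))"
```

```text
rail u 10.1 v -0.4 z 113.3 yawerr 0.000 rp [-3.14   0.006] F [ 0.  -0.2 -0.5] t42.63
[np.float64(602.2497322360439), np.float64(-258.3873284995176), np.float64(113.28904754295725)] [np.float64(-3.139821240401201), np.float64(0.006464534568719982), np.float64(-0.1686357488643111)]
```

View pics/w22.png

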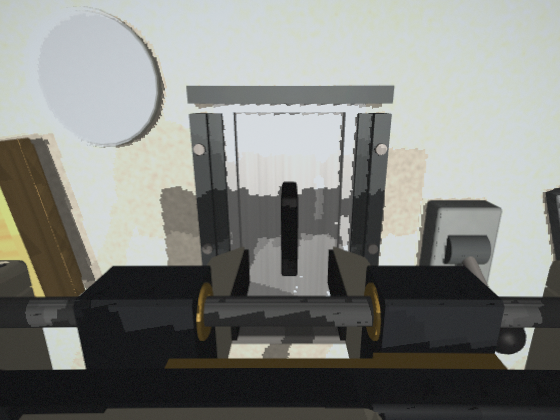

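```bash
python3 -c "
from h import *
print('mug',onz('top',455,268,70))
plan([(590,-262,170,-.169),(480,-380,170,-.169),(480,-380,73,-.169)])"
```

```text
mug [ 374.58981156 -488.19019443   70.        ]
t42.68 tcp [ 604.6 -259.6  118.6] rpy [ 3.141e+00 -1.000e-03 -1.690e-01] w41.5 F [ 1.2 -1.5  3.5] q [-0.52  0.68  1.27 -0.    1.2   1.22]
1 [-0.23, 0.08, -0.86 | 0.01, -0.00, 0.00]
2 [-0.23, 0.08, -0.86 | 0.01, -0.00, 0.00]
3 [-0.23, 0.08, -0.86 | 0.01, -0.00, 0.00]
--
4 [-0.63, 0.96, 0.00 | 0.00, 0.00, 0.00]
5 [-0.63, 0.96, 0.00 | 0.00, 0.00, 0.00]
6 [-0.63, 0.96, 0.00 | 0.00, 0.00, 0.00]
7 [-0.63, 0.96, 0.00 | 0.00, 0.00, 0.00]
8 [-0.63, 0.96, 0.00 | 0.00, 0.00, 0.00]
9 [-0.63, 0.96, 0.00 | 0.00, 0.00, 0.00]
10 [-0.63, 0.96, 0.00 | 0.00, 0.00, 0.00]
--
11 [0.00, -0.00, 0.97 | 0.00, 0.00, 0.00]
12 [0.00, -0.00, 0.97 | 0.00, 0.00, 0.00]
13 [0.00, -0.00, 0.97 | 0.00, 0.00, 0.00]
14 [0.00, -0.00, 0.97 | 0.00, 0.00, 0.00]
15 [0.00, -0.00, 0.97 | 0.00, 0.00, 0.00]
--
```

Request:
step_arm(
  moves=[0,0,-0.9,0,0,0,1,-0.2,0.1,-0.9,0,0,0,1,-0.3,0.2,-0.9,0,0,0,1,-0.65,0.95,0,0,0,0,1,-0.65,0.95,0,0,0,0,1,-0.65,0.95,0,0,0,0,1,-0.65,0.95,0,0,0,0,1,-0.65,0.95,0,0,0,0,1],
)

```text
time: 43.35
tool_pos: [519.5, -347.3, 186.9]
tcp_rot: [3.133, -0.024, -0.159]
contact_force: [-0.3, -0.5, 0.1]
grip_width: 0.4
```

```bash
python3 -c "
from h import *
plan([(480,-380,170,-.169)])"
```

```text
t43.35 tcp [ 519.5 -347.3  186.9] rpy [ 3.133 -0.024 -0.159] w0.4 F [-0.3 -0.5  0.1] q [-0.71  0.54  1.32  0.01  1.26  1.01]
1 [-0.57, 0.64, 0.27 | 0.04, -0.11, 0.05]
2 [-0.57, 0.64, 0.28 | 0.04, -0.11, 0.05]
3 [-0.56, 0.65, 0.28 | 0.04, -0.11, 0.05]
--
```

Request:
step_arm(
  moves=[-0.6,0.65,0,0.04,-0.1,0.05,1,-0.6,0.65,0,0.04,-0.1,0.05,1,-0.5,0.6,0,0,-0.1,0.05,1,0,0,0,0,0,0,1,0,0,0,0,0,0,1],
)

```text
time: 43.77
tool_pos: [476.9, -385.5, 191.5]
tcp_rot: [3.133, -0.01, -0.175]
contact_force: [0.4, -0.0, 0.7]
grip_width: 0.5
```

```bash
python3 -c "
from h import *
plan([(480,-380,73,-.169)]);o,_=snap('wrist','w23');print(list(o['tool_pos']),list(o['tcp_rot']))"
```

```text
t43.77 tcp [ 476.9 -385.5  191.5] rpy [ 3.133 -0.01  -0.175] w0.5 F [ 0.4 -0.   0.7] q [-0.8   0.52  1.33 -0.    1.27  0.94]
1 [0.01, -0.06, 0.99 | 0.02, -0.02, -0.01]
2 [0.01, -0.06, 0.99 | 0.02, -0.02, -0.01]
3 [0.01, -0.06, 0.99 | 0.02, -0.02, -0.01]
4 [0.01, -0.05, 0.99 | 0.02, -0.02, -0.01]
5 [0.01, -0.05, 0.99 | 0.02, -0.02, -0.01]
6 [0.02, -0.05, 0.99 | 0.02, -0.02, -0.01]
--
[np.float64(476.88720203027793), np.float64(-385.5331736729092), np.float64(191.5300225594524)] [np.float64(3.132522881273565), np.float64(-0.010093563021861707), np.float64(-0.17510561104798517)]
```

View pics/w23.png

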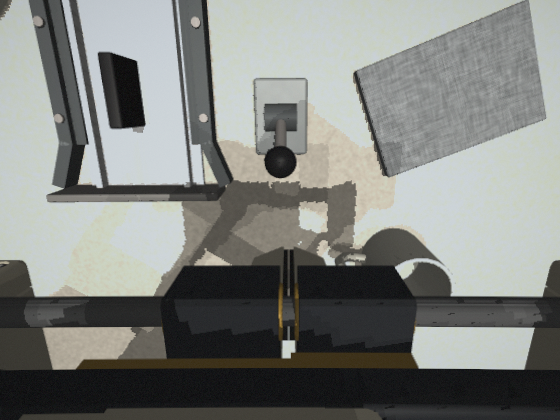

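```bash
python3 -c "
from h import *
o=get_obs();o['tool_pos']=np.array([476.9,-385.5,191.5]);o['tcp_rot']=np.array([3.1325,-.0101,-.1751])
print(onz('wrist',280.5,163,83,o))
plan([(478,-382,73,-.169)])"
```

```text
[ 515.64460929 -386.30008983   83.        ]
t43.82 tcp [ 477.  -385.5  191.6] rpy [ 3.132 -0.01  -0.175] w0.3 F [ 0.6 -0.5  0.6] q [-0.8   0.52  1.33 -0.    1.27  0.94]
1 [-0.01, -0.04, 0.99 | 0.02, -0.02, -0.01]
2 [-0.01, -0.04, 0.99 | 0.02, -0.02, -0.01]
3 [-0.00, -0.04, 0.99 | 0.02, -0.02, -0.01]
4 [-0.00, -0.04, 0.99 | 0.02, -0.02, -0.01]
5 [-0.00, -0.03, 0.99 | 0.02, -0.02, -0.01]
6 [0.00, -0.03, 0.99 | 0.02, -0.02, -0.01]
--
```

Request:
step_arm(
  moves=[-0.1,-0.05,0.8,0.02,-0.03,0,1,-0.05,-0.05,0.95,0.02,-0.03,0,1,-0.05,-0.05,0.95,0.02,-0.02,0,1,-0.05,-0.05,0.95,0,0,0,1,0,-0.05,0.9,0,0,0,1,0,0,0.6,0,0,0,1,0,0,0,0,0,0,1],
)

```text
time: 44.4
tool_pos: [482.0, -376.4, 88.3]
tcp_rot: [3.132, -0.015, -0.167]
contact_force: [-0.3, 1.0, 0.6]
grip_width: 0.5
```

```bash
python3 -c "
from h import *
plan([(474,-379,74,-.169)])"
```

```text
t44.40 tcp [ 482.  -376.4   88.3] rpy [ 3.132 -0.015 -0.167] w0.5 F [-0.3  1.   0.6] q [-0.79  0.62  1.47  0.    1.04  0.95]
1 [-0.39, 0.19, 0.71 | 0.13, -0.21, 0.03]
--
```

Request:
step_arm(
  moves=[-0.3,0.2,0.5,0.1,-0.2,0,1,0,0,0.15,0,0,0,1,0,0,0,0,0,0,1],
)

```text
time: 44.65
tool_pos: [477.3, -378.6, 75.5]
tcp_rot: [3.139, -0.001, -0.164]
contact_force: [0.8, 0.5, -0.8]
grip_width: 0.3
```

```bash
python3 -c "
from h import *
plan([(474,-379,74,-.169)]);snap('wrist','w24')"
```

```text
t44.65 tcp [ 477.3 -378.6   75.5] rpy [ 3.139e+00 -1.000e-03 -1.640e-01] w0.3 F [ 0.8  0.5 -0.8] q [-0.8   0.64  1.47 -0.    1.03  0.94]
1 [-0.16, 0.05, 0.07 | 0.03, -0.02, 0.07]
--
```

View pics/w24.png

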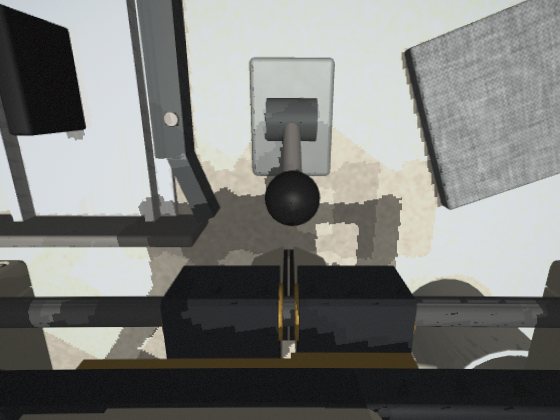

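Request:
step_arm(
  moves=[0.4,0,0,0,0,0,1,0.5,0,0,0,0,0,1,0.5,0,0,0,0,0,1,0.5,0,0,0,0,0,1,0.5,0,0,0,0,0,1],
)

```text
time: 45.12
tool_pos: [526.8, -388.6, 80.2]
tcp_rot: [3.136, -0.004, -0.166]
contact_force: [-1.2, -0.4, 1.2]
grip_width: 0.6
```

```bash
python3 -c "
from h import *
plan([(561,-393,74,-.169)]);snap('wrist','w25')"
```

```text
t45.12 tcp [ 526.8 -388.6   80.2] rpy [ 3.136 -0.004 -0.166] w0.6 F [-1.2 -0.4  1.2] q [-0.75  0.71  1.32 -0.    1.11  0.99]
1 [0.86, -0.03, 0.16 | 0.04, -0.03, 0.02]
2 [0.86, -0.04, 0.16 | 0.04, -0.03, 0.02]
--
```

View pics/w25.png

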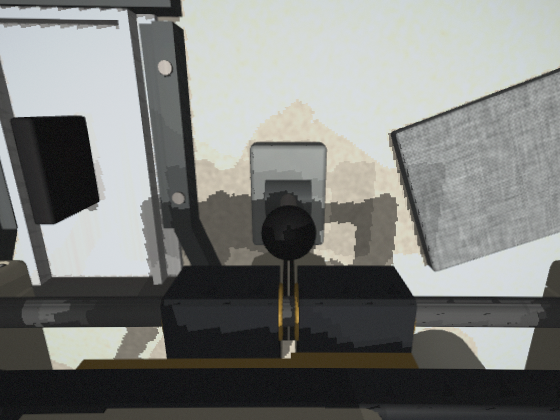

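Pushing the ball along. Continue, lowering slightly.

Request:
step_arm(
  moves=[0.4,0,0.12,0,0,0,1,0.4,0,0.12,0,0,0,1,0.4,0,0.1,0,0,0,1],
)

```text
time: 45.42
tool_pos: [554.2, -393.7, 76.0]
tcp_rot: [3.134, -0.008, -0.166]
contact_force: [-2.7, 0.2, -1.0]
grip_width: 0.6
```

```bash
python3 -c "
from h import *
plan([(561,-393,74,-.169)])"
```

```text
t45.42 tcp [ 554.2 -393.7   76. ] rpy [ 3.134 -0.008 -0.166] w0.6 F [-2.7  0.2 -1. ] q [-0.73  0.75  1.24 -0.    1.13  1.01]
1 [0.33, -0.09, 0.10 | 0.11, -0.12, 0.04]
--
```

Request:
step_arm(
  moves=[0.3,0,0.05,0,0,0,1,0.3,0,0,0,0,0,1],
)

```text
time: 45.58
tool_pos: [560.0, -394.6, 74.7]
tcp_rot: [3.136, 0.009, -0.165]
contact_force: [-38.4, 5.6, 20.2]
grip_width: 0.2
```

```bash
python3 -c "
from h import *
plan([(561,-393,74,-.169)]);snap('wrist','w26')"
```

```text
t45.58 tcp [ 560.  -394.6   74.7] rpy [ 3.136  0.009 -0.165] w0.2 F [-38.4   5.6  20.2] q [-0.72  0.77  1.21 -0.01  1.17  1.02]
1 [0.04, -0.09, 0.04 | 0.08, 0.13, 0.06]
--
```

View pics/w26.png

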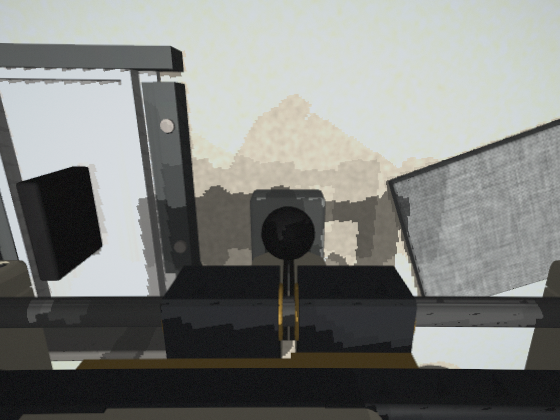

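Request:
step_arm(
  moves=[-0.5,0,0,0,0,0,1,-0.8,0,-0.2,0,0,0,1,-0.5,0,-0.9,0,0,0,1,0,0,-1,0,0,0,1,0,0,-1,0,0,0,1,0,0,-1,0,0,0,1,-0.8,0,-1,0,0,0,1,-1,0,-1,0,0,0,1],
)

```text
time: 46.3
tool_pos: [488.0, -381.1, 197.4]
tcp_rot: [-3.141, 0.021, -0.165]
contact_force: [0.1, 0.2, 0.5]
grip_width: 0.2
```

Request:
step_arm(
  moves=[-1,-0.3,-0.5,0,0,0,1,-1,-0.3,0,0,0,0,1,-0.8,-0.3,0,0,0,0,1,0,0,0,0,0,0,1,0,0,0,0,0,0,1],
)

```text
time: 46.72
tool_pos: [434.9, -355.7, 217.5]
tcp_rot: [3.133, 0.008, -0.167]
contact_force: [0.1, 0.3, -0.4]
grip_width: 0.7
```

```bash
python3 -c "
from h import *
plan([(450,-340,220,-.169)]);o,_=snap('wrist','w27');print(list(o['tool_pos']),list(o['tcp_rot']));snap('top','t27');snap('scene','s27')"
```

```text
t46.72 tcp [ 434.9 -355.7  217.5] rpy [ 3.133  0.008 -0.167] w0.7 F [ 0.1  0.3 -0.4] q [-0.82  0.42  1.43 -0.01  1.29  0.93]
1 [0.61, -0.90, -0.14 | 0.12, 0.12, 0.03]
--
[np.float64(434.9138440154247), np.float64(-355.71653636531886), np.float64(217.51834637794622)] [np.float64(3.132882301153245), np.float64(0.00815365818005076), np.float64(-0.16665764940078232)]
```

View pics/w27.png

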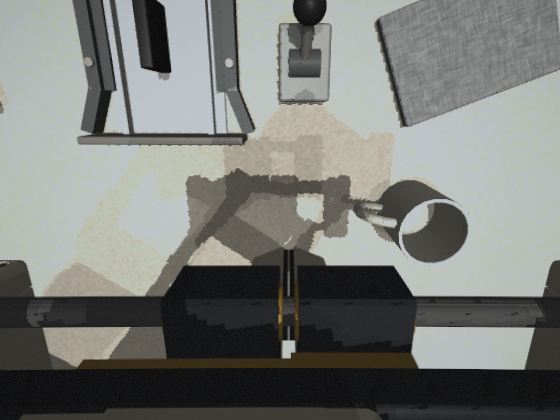

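View pics/t27.png

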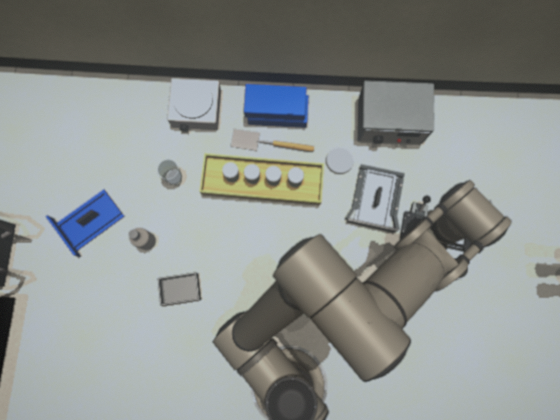

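View pics/s27.png

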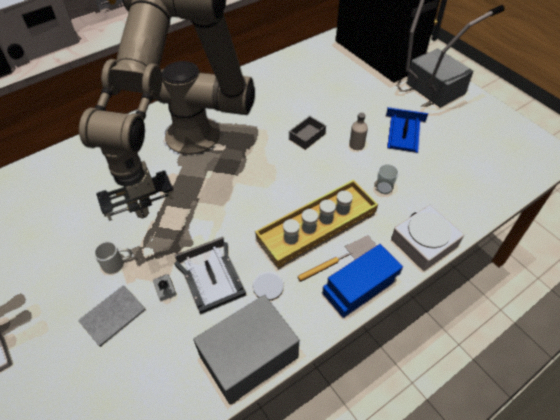

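```bash
python3 -c "
import cv2,numpy as np
a=cv2.imread('pics/t27_raw.png');s=cv2.imread('pics/s27_raw.png')
cv2.imwrite('pics/z1.png',cv2.resize(a[145:245,190:330],None,fx=5.5,fy=5.5,interpolation=2))
cv2.imwrite('pics/z2.png',np.hstack([cv2.resize(a[150:240,330:420],None,fx=4.4,fy=4.4,interpolation=2),cv2.resize(s[225:315,165:255],None,fx=4.4,fy=4.4,interpolation=2)]))"
```

```text
(no output)
```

View pics/z1.png

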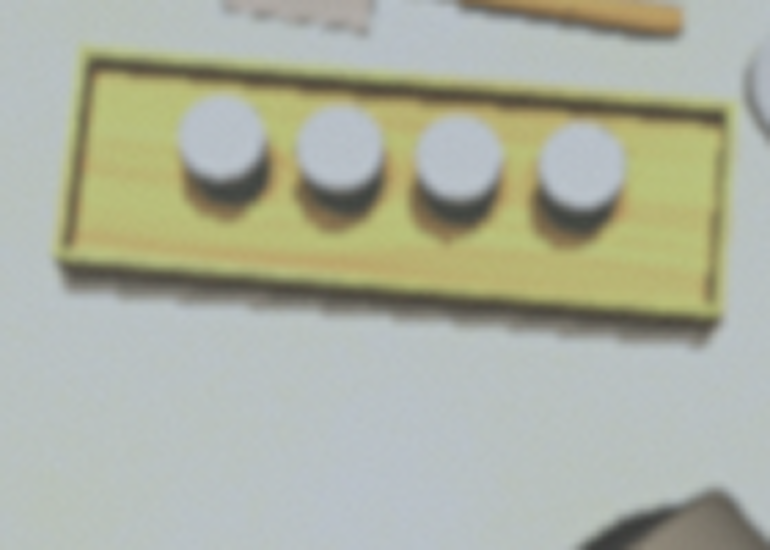

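View pics/z2.png

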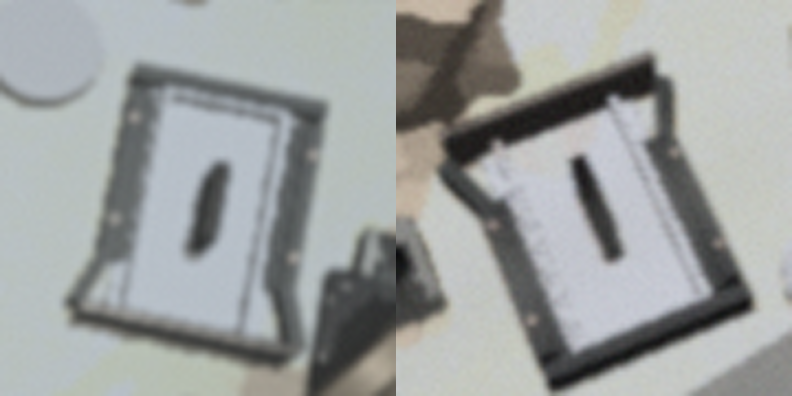

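```bash
python3 -c "
from h import *
q=lambda x,y,z:onz('top',190+x/5.5,145+y/5.5,z)
C=[q(82,48,58),q(733,103,58),q(721,312,58),q(59,258,58)]
c=sum(C)/4;print([x.round(1) for x in C],c)
yv=(C[0]+C[3]-C[1]-C[2]);yv/=np.linalg.norm(yv);xv=np.array([yv[1],-yv[0],0])
for x,y in [(222,140),(341,150),(459,159),(582,167)]:
    p=q(x,y,100)-c;print('depth %.1f along %.1f'%(p@xv,p@yv))
"
```

```text
[array([701.5, 304.3,  58. ]), array([688.5, -79.7,  58. ]), array([562.3, -77.1,  58. ]), array([573.8, 306.8,  58. ])] [631.50716615 113.58483516  58.        ]
depth 2.6 along 99.4
depth 2.6 along 31.5
depth 3.1 along -35.7
depth 4.3 along -105.6
```

```bash
python3 -c "
from plant import *
print(close_job())"
```

```text
the job is handed in; nothing more can be done
None
```

The job is handed in at about 47 s of the 192 s allowed. `close_job` gives no verdict, so what follows rests on my own checks.

- **Jars:** there were four, one on the tray and three on the bench. I stood them on the shelf in one straight row. In the last top view they sit 3–4 mm beyond the middle of the depth, with gaps of about 17–20 mm.
- **Tray:** I lifted it by the rib, turned it end for end and slid it nose first under the lips. At the stop the wrist force rose to about 19 N and the tray moved no further. The later wrist, top and scene views show it home with the end panel at the mouth.
- **Lock lever:** I pushed it over to the stop end until it hit its end stop, at about 38 N. The last wrist picture shows it leaning towards the stop.
- **Other things:** in the last top and scene pictures the bystanders and the blue tray look unmoved, and the gripper is clear of everything.

The cameras disagreed by up to about 8 mm on absolute positions. I placed things mainly from the wrist camera, backed by contact forces, and that is the likely cause of the 3–4 mm offset in the row. I left the offset as it is.

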